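# Pry open the label reader and hold its rod lens seated in the V-cradle

## Robot

A 6-joint arm with a two-finger parallel gripper is mounted at the origin on a cart in front of the work surface, level with it; the furniture and walls round the work are solid. World frame = base frame: x ahead of the robot, y to its left, z up, the work surface at z = 0. Lengths are in m, angles in rad, forces in N, time in s.
With the tool pointing down it reaches from about 0.375 to 0.975 m from the base axis. Payload 3.8 kg.
Tool frame: the origin (TCP) lies at the very end of the fingers, on their centre line; the grasp point (between the pads) lies 19 mm behind it; z points along the fingers, y is the direction in which the jaws open and shut (so a half turn about z gives the same grasp; the last joint's range is limited). The gripper opens to 85 mm and grips with 20 to 120 N. Pads are 22 mm wide; open, the fingers measure 114 mm over their backs; the gripper's body (76 mm by 85 mm) begins 54 mm behind the grasp point. The pads swing forward as they close: fully open they stand 13 mm farther back than shut.
Start: joints at [-1.382, 0.264, 1.604, -0, 1.274, -0.037], TCP at [0.151, -0.658, 0.231] pointing down, gripper open.
Joint ranges: [-2.63, 2.63], [-0.94, 2.18], [0.31, 2.57], [-1.31, 4.45], [0, 2.66], [-2.55, 2.55]. Speed limits (rad/s): [2.57, 2.57, 3.14, 3.14, 3.14, 3.14].

## Interface

Orientations are given as a rotation vector (axis times angle).
In Python, from workcell import bot, read_camera, finish_job gives the robot as it stands. The module is installed in compiled form; this text tells all that it offers.
- The arm moves only by the tool servo_tool, never from a script. Its argument "targets" is text: rows parted by semicolons, each of 7 numbers parted by spaces: the turn, a rotation vector about the tool's x, y, z in rad, then the shift along the tool's x, y, z in mm, then the finger opening in mm, from 0 to 85.4. In form: wx wy wz x y z gripper; .... A call has 1 to 8 rows; each row shifts and turns the pose as measured when the row begins, along the tool's axes as they then stand; what a row does not reach is not made up. A row lasts 1/12 s, in which the tool goes at most 41.7 mm and 7.16 degrees, less where a joint would pass 70% of its speed; a pose out of reach is approached as far as the arm can. A call is refused whole if a number of a shift passes 41.7 or a number of a turn 0.125, either way. A call with a gripper value outside its range is refused whole. The fingers move at their own pace and stop on an object; "newtons" is the grip in N (left out, the last holds). Time passes only in rows, so rows that do not move let the fingers close. It gives the time, the measured TCP pose, the force and the opening at its end, in the units of the state.
- bot.read_state(): the state, without advancing time (a new reading comes with each control period).
- read_camera(name): name is "side" or "top"; returns a dict with "image" (384x512x3 uint8, red, green, blue), "mtx" (3x3 intrinsics, pixels), "k1" (the pictures are not rectified: a ray, as slopes to the right and down, at radius r is drawn at 1 + k1 r^2 times it, then the intrinsics apply), "eye" and "orientation" of the camera in the world. Camera axes: x right, y up, looking along -z (the intrinsics and any distortion apply to the point x, -y, -z); pixel columns grow to the right and rows downward; lengths in m; the calibration is good to about 2 mm. A picture is of the moment at which its call begins. There is no depth.
- finish_job(): hands the job in, once; it reports no verdict.
The state is a dict: "time": time; "q": joint angles; "joint_vel": joint speeds; "joint_torque": joint torques, N m; "tool_pos": TCP position; "tcp_rot": TCP orientation; "wrist_force": force on the tool from outside, world axes, zero at the start; "torque": the same for the moment, N m; "width": opening from 0.0 (shut) to 1.0 (fully open).
Only numpy, scipy, OpenCV 4.12 (cv2) and the standard library are available. Lean on these libraries where they do the work, as an engineer would, in place of code of your own. Each camera call takes 0.05 s, during which the arm holds its last target.

## Task

The label reader needs its rod lens put in: pry up its handle-less cover with the blade of the flat pry tool, not with the gripper, swing the cover right back past upright, and lay the tool down flat on the worktop. Then take the lens from its wooden rest, lay it lengthwise and centred in the reader's V-cradle, and press it gently down so that it bears on both flanks of the V and the sprung cradle sinks a few millimetres. Finish like that, with the gripper still holding the lens pressed down there, gripped or pushed from above with the fingertips (I will fit the clip); do not drop the lens, and leave the other things on the worktop where they are.

Things in the scene. Friction and masses are not known exactly. Their poses are not given: they have to be found in the camera images.
- reader: label reader fixed to the worktop: grey housing 130 (x) x 104 (y) x 82 mm high, origin under its centre, z up, its front (low end of the cover, facing the robot) at -x. Front wall 8 mm thick, outer face at x = -65 mm, top at z = 70 mm; rear wall top at z = 82 mm; the side walls are low (top at z = 34 mm, inner faces 92 mm apart); between the walls stands the V-cradle, the floor is at z = 12 mm. The housing's open top is closed by the hinged cover
- cover (a joint): angle of the cover about its hinge, rad: 0 closed (level), 1.57 upright, 2.1 fully back (its stop). A stiff hinge: it stays where it is left; about 2 N under its free edge lifts it
- cover_hinge (a point): middle of the hinge line of the cover, at the rear of the reader, 84.5 mm above the worktop; the hinge line runs along the reader's y; the free edge of the cover rises as it opens and swings to the rear
- cover_edge (a point): middle of the underside of the cover's free front edge (closed: 82.5 mm above the worktop, 3 mm in front of the front wall's outer face). The cover is a level plate 134 x 104 x 5 mm without a handle; between the top of the front wall and the cover's underside is a 12 mm high open gap along the whole front, into which the blade goes from the front
- cradle (a joint): how far the V-cradle is pressed down against its spring, m: 0 up, 0.010 at its stop; starts to sink at about 3 N and takes 0.8 N more per mm. The V does not give sideways: a lens gripped firmly a millimetre off centre bears on one flank only, while a lens let go in it settles on both flanks by itself and can then be pressed down from above
- seat (a point): where the lens's centre lies when it is seated in the V-cradle (moves down with the cradle; 64 mm above the worktop when up). The V is 90 degrees wide and runs along the reader's x, 96 mm long: two aluminium lands, each 24 mm long, at the two ends, with a 48 mm open gap between them for the fingers (below the gap a bar whose top is 24 mm below the seat). The tops of the V lie 2 mm below the seat, about 22 mm either side of it
- lens: rod lens in a dark steel barrel: cylinder 28 mm in diameter, 94 mm long, 0.06 to 0.11 kg, loose; origin at its centre, x along its axis. It starts lying in the lens rest, along the rest's x
- rest: wooden lens rest fixed to the worktop, 100 (x) x 56 (y) x 39 mm high, origin under its centre; two notched lands at its ends carry the lens with its axis 45 mm above the worktop; 50 mm open between the lands for the fingers, floor there at z = 10 mm
- pry_tool: flat pry tool lying loose on the worktop: wooden handle 80 (x) x 18 (y) x 22 mm high, steel blade 16 mm wide and 3 mm thick that leaves the handle's front end at mid-height; about 0.09 kg. Origin under the middle of the handle, x points along the blade
- blade_tip (a point): the tip of the blade: 98 mm in front of the middle of the handle, 11 mm above the handle's underside
- weight_200: brass scale weight, 29 mm across, 36 mm high, loose, a bystander; origin under its centre
- label_roll: white roll of labels standing on end, 66 mm across, 40 mm high, loose, a bystander; origin under its centre
- padlock: brass padlock lying flat, 61x42x13 mm, loose, a bystander; origin under its centre
- stamp_dark: rubber stamp with a dark turned handle, 30x50x80 mm, loose, a bystander; origin under its centre
- stapler: desk stapler, 34x125x47 mm, loose, a bystander; origin under its centre

How it is judged:
By the outcome, as a careful person would: the job done as asked, in the order asked, and still so for the second after the job is handed in, while the arm keeps its last pose, push and grip.
It also fails if it takes over 72 s, if anything falls off the work surface, if the arm or the gripper's body presses on something with over 40 N, if the wrist force passes 120 N, or if a joint passes its speed limit or range.

## Working session

There is one attempt and no reset: what is moved stays moved. The work goes in short steps, Python scripts to look and compute and a tool call to move; the robot and the scene stay as the last step left them, time stands still between calls to the robot, and variables do not carry over. Pictures are saved under pics/ and viewed, and the job is handed in when it is done.

Besides the shell and the picture viewer there is one more tool, called after "Call:" by a JSON object that holds its "op" and its "data", one argument or row to a line. servo_tool: Moves the arm, as the interface text tells. Its arguments: {"type":"object","properties":{"targets":{"type":"string"},"newtons":{"type":"number"}},"required":["targets"]}

```bash
mkdir -p pics
cat > h.py <<'E'
import numpy as np, cv2
from scipy.spatial.transform import Rotation as R
from workcell import bot, read_camera, finish_job
def rot(o):
    o=np.array(o,float)
    if o.shape==(3,3): return o
    if o.shape==(3,): return R.from_rotvec(o).as_matrix()
    return R.from_quat(o).as_matrix()
def ray(c,u,v):
    m=np.array(c["mtx"]); k=c["k1"]
    d=np.array([(u-m[0,2])/m[0,0],(v-m[1,2])/m[1,1]])
    s=d.copy()
    for _ in range(30): s=d/(1+k*(s@s))
    return np.array(c["eye"]), rot(c["orientation"])@np.array([s[0],-s[1],-1.0])
def onz(c,u,v,z):
    e,d=ray(c,u,v); return e+d*(z-e[2])/d[2]
def proj(c,p):
    m=np.array(c["mtx"]); q=rot(c["orientation"]).T@(np.array(p)-np.array(c["eye"]))
    s=np.array([q[0],-q[1]])/-q[2]; s=s*(1+c["k1"]*(s@s))
    return np.array([m[0,0]*s[0]+m[0,2],m[1,1]*s[1]+m[1,2]])
def two(c1,p1,c2,p2):
    e1,d1=ray(c1,*p1);e2,d2=ray(c2,*p2)
    t=np.linalg.lstsq(np.c_[d1,-d2],e2-e1,rcond=None)[0]
    a,b=e1+t[0]*d1,e2+t[1]*d2
    return (a+b)/2,np.linalg.norm(a-b)
E
python3 - <<'E'
from h import *
for n in("side","top"):
    c=read_camera(n); cv2.imwrite(f"pics/{n}0.png",c["image"][:,:,::-1])
    print(n,c["mtx"],c["k1"],c["eye"],c["orientation"])
print(bot.read_state())
E
```

```text
side [[350.41909899   0.         255.79139258]
 [  0.         350.41909899 190.66742309]
 [  0.           0.           1.        ]] -0.08253617119123784 [ 1.02937245 -0.30664656  0.72233704] [0.64485908 0.35489509 0.97617796]
top [[453.29165353   0.         258.95132635]
 [  0.         453.29165353 190.16055903]
 [  0.           0.           1.        ]] -0.02265750678402174 [ 0.48714504 -0.02114547  1.16078367] [ 0.06358489 -0.05464775 -1.54727751]
{'time': 0.1, 'q': array([-1.38189817e+00,  2.64661584e-01,  1.60525577e+00,  3.62174958e-05,
        1.27372967e+00, -3.68664862e-02]), 'joint_vel': array([-2.02206511e-05, -9.00065827e-04, -3.58941290e-03, -3.31729542e-04,
       -2.14897078e-04,  1.20185580e-04]), 'joint_torque': array([ 3.48104068e-04, -5.16706932e+01, -3.68589485e+01, -1.84357583e-05,
        6.34139607e-03, -3.67857339e-06]), 'tool_pos': array([ 0.1510045 , -0.65719711,  0.23008758]), 'tcp_rot': array([-3.11956202e+00, -3.53629978e-01,  1.90718011e-04]), 'wrist_force': array([-0.40313399,  0.08584855, -0.07395335]), 'torque': array([-0.00514273,  0.05472713, -0.04318804]), 'width': 0.996562991897183}
```

View pics/top0.png

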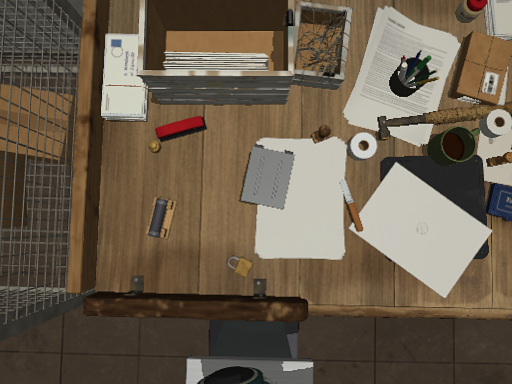

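View pics/side0.png

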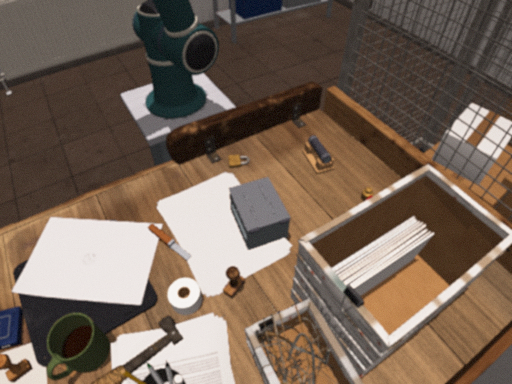

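Run:
```python
import cv2
t=cv2.imread("pics/top0.png"); s=cv2.imread("pics/side0.png")
cv2.imwrite("pics/t_a.png",cv2.resize(t[125:265,225:385],None,fx=4,fy=4,interpolation=cv2.INTER_CUBIC))
cv2.imwrite("pics/t_b.png",cv2.resize(t[185:245,130:200],None,fx=8,fy=8,interpolation=cv2.INTER_CUBIC))
cv2.imwrite("pics/s_a.png",cv2.resize(s[120:280,140:340],None,fx=4,fy=3.75,interpolation=cv2.INTER_CUBIC))
```

```text
(no output)
```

View pics/t_a.png

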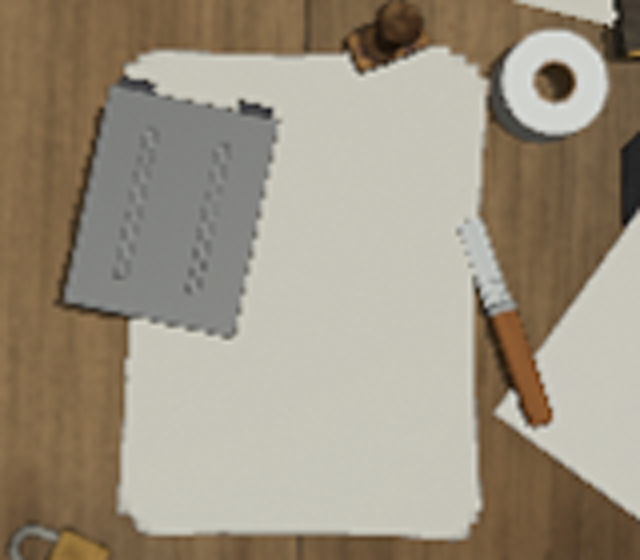

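View pics/t_b.png

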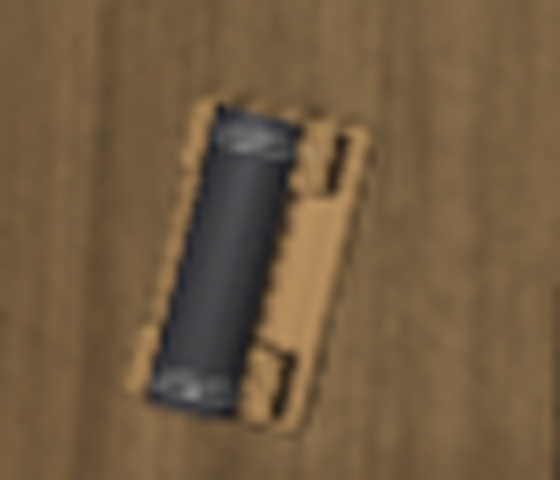

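View pics/s_a.png

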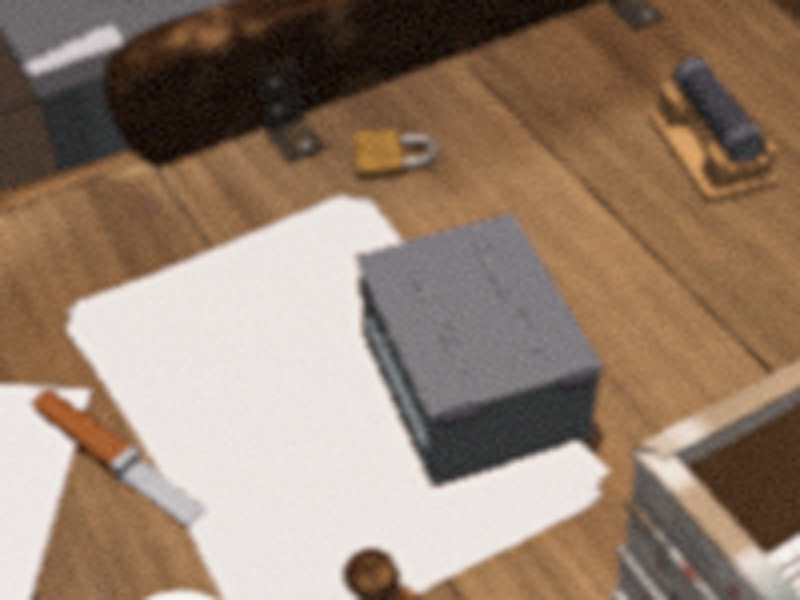

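```bash
cat > m0.py <<'E'
from h import *
c=read_camera("top"); im=c["image"]; hsv=cv2.cvtColor(im,cv2.COLOR_RGB2HSV)
def blob(mask,roi,name,z):
    m=np.zeros_like(mask); x0,y0,x1,y1=roi; m[y0:y1,x0:x1]=mask[y0:y1,x0:x1]
    n,l,st,ce=cv2.connectedComponentsWithStats(m.astype(np.uint8)); i=1+np.argmax(st[1:,4])
    pts=np.argwhere(l==i)[:,::-1].astype(np.float32)
    w=np.array([onz(c,u,v,z)[:2] for u,v in pts])*1000
    r=cv2.minAreaRect(w.astype(np.float32)); cen=w.mean(0)
    ax=np.linalg.svd(w-cen,full_matrices=False)[2][0]
    print(name,len(pts),"rect",np.round(r[0],1),np.round(r[1],1),round(r[2],1),"mean",cen.round(1),"axis",np.degrees(np.arctan2(ax[1],ax[0])).round(1))
    a=np.radians(r[2]); print(cv2.boxPoints(r).round(1).tolist())
    return l==i
print(hsv[180,268],hsv[215,355],hsv[190,345],hsv[217,160])
H,S,V=[hsv[...,i].astype(int) for i in range(3)]
blob((S<40)&(V>90)&(V<160),(235,140,300,215),"cover",.0875)
h=blob((H<15)&(S>150)&(V>90),(340,195,370,240),"handle",.022)
h=blob((S<100)&(V<110),(140,190,180,245),"lens",.045+.007)
def near(p): return onz(c,*p)
E
python3 m0.py
```

```text
[ 45   8 133] [ 13 165 139] [ 48   7 192] [135   9  60]
cover 2433 rect [601.3 -33.5] [103.3 142.9] 79.2 mean [599.4 -33.3] axis 169.7
[[521.4000244140625, -70.9000015258789], [661.7999877929688, -97.5999984741211], [681.0999755859375, 3.9000000953674316], [540.7000122070312, 30.600000381469727]]
handle 176 rect [ 511.9 -256.7] [71.8 16. ] 19.0 mean [ 513.  -256.9] axis -159.7
[[475.29998779296875, -260.79998779296875], [480.5, -275.8999938964844], [548.4000244140625, -252.60000610351562], [543.2000122070312, -237.39999389648438]]
lens 430 rect [498.4 232.7] [27.7 95.3] 78.6 mean [497.7 233. ] axis 168.8
[[448.8999938964844, 228.60000610351562], [542.4000244140625, 209.6999969482422], [547.9000244140625, 236.89999389648438], [454.3999938964844, 255.8000030517578]]
```

Run:
```python
from h import *
t=read_camera("top"); s=read_camera("side")
for n,a,b in [("tip",(341.75,182),(188,257.3)),("rear",(360,230),(151.2,226.7)),("lapcorner",(349.25,227.5),(162.5,224.8)),("ferrule",(350.5,202.5),(171.5,242.5)),
 ("lapfar",(396,165),(0,0)),("cover FL",(225+62/4,125+303/4),(140+515/4,120+215/3.75)),("cover FR",(225+233/4,125+337/4),(140+360/4,120+258/3.75)),
 ("lensnear",(130+195/8,185+390/8),(140+690/4,120+70/3.75)),("lensfar",(130+258/8,185+130/8),(140+742/4,120+145/3.75))]:
    p,e=two(t,a,s,b); print(n,(p*1000).round(1),round(e*1000,1))
for n,(x,y) in {"t":(0,0)}.items(): pass
im=cv2.resize(s["image"][215:275,140:215],None,fx=8,fy=8,interpolation=cv2.INTER_CUBIC)
im2=cv2.resize(t["image"][170:245,330:400],None,fx=8,fy=8,interpolation=cv2.INTER_CUBIC)
cv2.imwrite("pics/s1.png",im[:,:,::-1]);cv2.imwrite("pics/t1.png",im2[:,:,::-1])
```

```text
tip [ 600.6 -224.8    3.3] 1.1
rear [ 479.5 -269.3   11.5] 3.9
lapcorner [ 485.3 -242.7    7.1] 4.2
ferrule [ 548.6 -244.3   12.6] 4.3
lapfar [ 570.7 -270.9  572.5] 144.2
cover FL [543.6  31.3  80. ] 4.4
cover FR [526.  -70.1  80.1] 6.4
lensnear [459.  240.6  49. ] 2.2
lensfar [539.2 225.4  42.8] 1.6
```

View pics/s1.png

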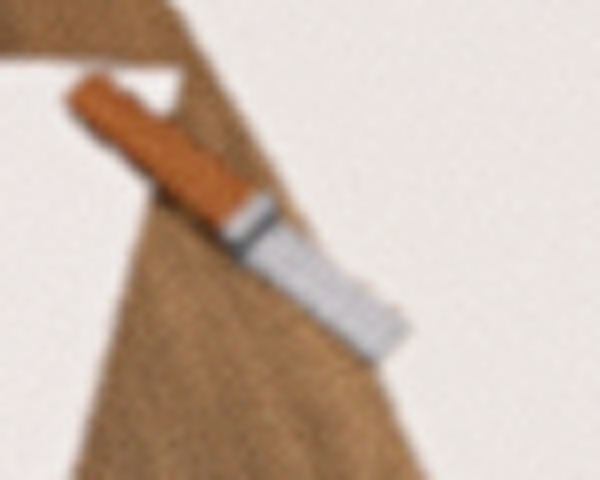

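View pics/t1.png

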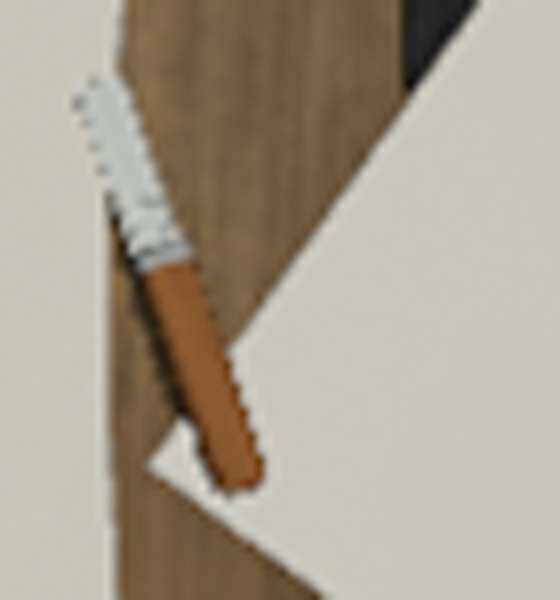

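Run:
```python
from h import *
t=read_camera("top")
P=lambda u,v,z:onz(t,u,v,z)[:2]*1000
tip=P(330+99/8-.5,170+84/8-.5,.0125); rear=P(330+236/8-.5,170+490/8-.5,.018); fr=P(330+168/8-.5,170+262/8-.5,.022)
print(tip,rear,fr,np.linalg.norm(tip-rear),np.linalg.norm(fr-rear))
d=tip-rear; print(np.degrees(np.arctan2(d[1],d[0])), rear+d/np.linalg.norm(d)*40, tip-d/np.linalg.norm(d)*98)
st=bot.read_state(); print(R.from_rotvec(st["tcp_rot"]).as_matrix().round(3), st["time"])
```

```text
[ 604.60600378 -223.94847217] [ 476.95849362 -267.21551851] [ 547.92384826 -244.47846838] 134.781022956027 74.51882318403518
18.7244608406638 [ 514.8414262  -254.37482465] [ 511.79281894 -255.40817212]
[[ 0.975  0.224 -0.   ]
 [ 0.224 -0.975  0.001]
 [ 0.    -0.001 -1.   ]] 0.3
```

```bash
cat > go.py <<'E'
import sys
from h import *
def goal(p,yaw,pitch=0.0):
    # down-pointing tool, x axis at yaw; pitch>0 raises the x axis
    y=np.radians(yaw)
    Rg=np.array([[np.cos(y),np.sin(y),0],[np.sin(y),-np.cos(y),0],[0,0,-1.]])
    Rg=Rg@R.from_rotvec([0,np.radians(pitch),0]).as_matrix()
    return np.array(p),Rg
def need(p,yaw,pitch=0.0):
    st=bot.read_state(); g,Rg=goal(p,yaw,pitch); M=R.from_rotvec(st["tcp_rot"]).as_matrix()
    rv=R.from_matrix(M.T@Rg).as_rotvec(); d=g-np.array(st["tool_pos"])*1000
    print("t",round(st["time"],2),"pos",(np.array(st["tool_pos"])*1000).round(1),"yaw",np.degrees(np.arctan2(M[1,0],M[0,0])).round(2),"pitch",np.degrees(np.arcsin(M[2,0])).round(2),"roll",np.degrees(M[2,1]).round(2),"F",st["wrist_force"].round(1),"w",(st["width"]*85.4).round(1),"q",st["q"].round(2))
    print("turn",rv.round(3),"shift(now axes)",(M.T@d).round(1),"shift(goal axes)",(Rg.T@d).round(1),"len",np.linalg.norm(d).round(1))
if __name__=="__main__":
    a=[float(x) for x in sys.argv[1:]]; need(a[:3],*a[3:])
E
python3 go.py 512.5 -255.5 100 18.9
```

```text
Traceback (most recent call last):
  File "go.py", line 15, in <module>
    a=[float(x) for x in sys.argv[1:]]; need(a[:3],*a[3:])
                                        ~~~~^^^^^^^^^^^^^^
  File "go.py", line 12, in need
    print("t",round(st["time"],2),"pos",(np.array(st["tool_pos"])*1000).round(1),"yaw",np.degrees(np.arctan2(M[1,0],M[0,0])).round(2),"pitch",np.degrees(np.arcsin(M[2,0])).round(2),"roll",np.degrees(M[2,1]).round(2),"F",st["wrist_force"].round(1),"w",(st["width"]*85.4).round(1),"q",st["q"].round(2))
                                                                                                                                                                                                                                                           ^^^^^^^^^^^^^^^^^^^^^^^^
AttributeError: 'float' object has no attribute 'round'
```

```bash
sed -i 's/(st\["width"\]\*85.4).round(1)/round(st["width"]*85.4,1)/' go.py; python3 go.py 512.5 -255.5 200 18.9
```

```text
t 0.3 pos [ 151.1 -657.6  230.8] yaw 12.94 pitch 0.0 roll -0.05 F [-0.6  1.   0.5] w 85.6 q [-1.38  0.26  1.6  -0.    1.27 -0.04]
turn [-0.001 -0.    -0.104] shift(now axes) [ 442.3 -311.    31.1] shift(goal axes) [ 472.2 -263.4   30.8] len 541.5
```

Call:
{"op": "servo_tool", "data": {
  "targets": "0 0 -0.104 0 0 0 50; 0 0 0 35 -19.5 2 50; 0 0 0 35 -19.5 2 50; 0 0 0 35 -19.5 2 50; 0 0 0 35 -19.5 2 50; 0 0 0 35 -19.5 2 50; 0 0 0 35 -19.5 2 50"
}}

```text
time: 0.88
tool_pos: [0.3103, -0.4793, 0.217]
tcp_rot: [3.097, 0.504, -0.004]
wrist_force: [0.8, -0.7, 0.6]
width: 0.584
```

```bash
python3 go.py 512.5 -255.5 200 18.9
```

```text
t 0.88 pos [ 310.3 -479.3  217. ] yaw 18.47 pitch -0.16 roll 0.18 F [ 0.8 -0.7  0.6] w 49.9 q [-1.04  0.08  1.85 -0.    1.21  0.21]
turn [ 0.003  0.003 -0.007] shift(now axes) [ 262.8 -148.3   15.8] shift(goal axes) [ 263.8 -146.3   17. ] len 302.1
```

Call:
{"op": "servo_tool", "data": {
  "targets": "0 0 -0.007 35 -19.5 2 50; 0 0 0 35 -19.5 2 50; 0 0 0 35 -19.5 2 50; 0 0 0 35 -19.5 2 50; 0 0 0 35 -19.5 2 50; 0 0 0 35 -19.5 2 50; 0 0 0 35 -19.5 2 50; 0 0 0 0 0 0 50"
}}

```text
time: 1.55
tool_pos: [0.5077, -0.2557, 0.2027]
tcp_rot: [3.093, 0.52, 0.005]
wrist_force: [-0.4, -0.4, 0.1]
width: 0.584
```

```bash
python3 go.py 512.5 -255.5 100 18.9
```

```text
t 1.55 pos [ 507.7 -255.7  202.7] yaw 19.09 pitch 0.14 roll 0.3 F [-0.4 -0.4  0.1] w 49.9 q [-0.51  0.08  1.87 -0.    1.18  0.73]
turn [ 0.005 -0.002  0.003] shift(now axes) [  4.4   0.8 102.7] shift(goal axes) [  4.6   1.3 102.7] len 102.8
```

Call:
{"op": "servo_tool", "data": {
  "targets": "0.005 -0.002 0.003 4.5 1 40 50; 0 0 0 0 0 25 50; 0 0 0 0 0 0 50"
}}

```text
time: 1.8
tool_pos: [0.5175, -0.2534, 0.1398]
tcp_rot: [3.091, 0.528, 0.011]
wrist_force: [-1.0, -0.3, -0.7]
width: 0.583
```

```bash
python3 go.py 512.5 -255.5 3 18.9
python3 - <<'E'
from h import *
t=read_camera("top"); s=read_camera("side")
im=cv2.resize(s["image"][195:275,120:220],None,fx=6,fy=6,interpolation=cv2.INTER_CUBIC)
im2=cv2.resize(t["image"][160:255,310:400],None,fx=6,fy=6,interpolation=cv2.INTER_CUBIC)
cv2.imwrite("pics/s2.png",im[:,:,::-1]);cv2.imwrite("pics/t2.png",im2[:,:,::-1])
E
```

```text
t 1.8 pos [ 517.5 -253.4  139.8] yaw 19.38 pitch 0.34 roll 0.37 F [-1.  -0.3 -0.7] w 49.8 q [-0.5   0.15  1.92  0.    1.07  0.73]
turn [ 0.007 -0.006  0.008] shift(now axes) [ -6.3  -0.6 136.8] shift(goal axes) [ -5.5   0.4 136.8] len 136.9
```

View pics/s2.png

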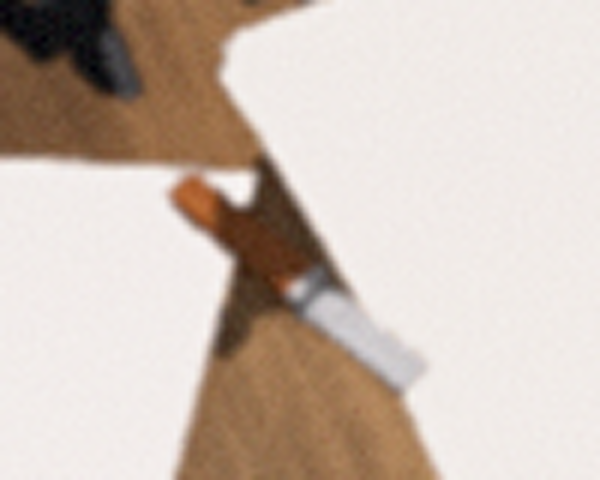

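View pics/t2.png

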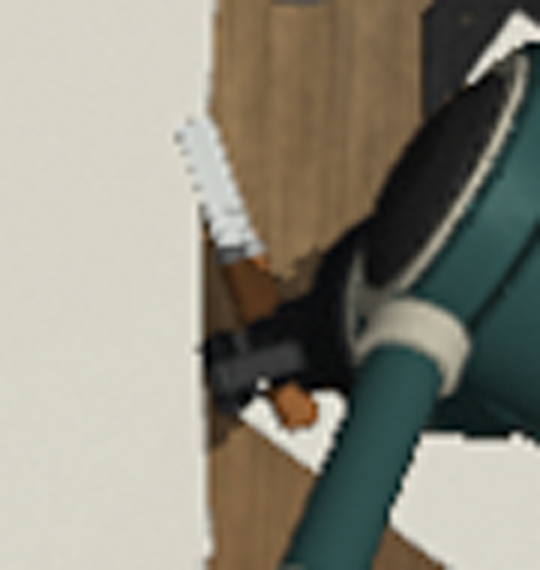

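Call:
{"op": "servo_tool", "data": {
  "targets": "0.007 -0.006 0.008 -5.5 0 30 50; 0 0 0 0 0 38 50; 0 0 0 0 0 30 50; 0 0 0 0 0 12 50; 0 0 0 0 0 0 50; 0 0 0 0 0 0 50"
}}

```text
time: 2.4
tool_pos: [0.5227, -0.2665, 0.045]
tcp_rot: [3.084, 0.504, 0.032]
wrist_force: [-0.2, 0.3, 0.6]
width: 0.585
```

```bash
python3 go.py 512.5 -255.5 4 18.9
```

```text
t 2.4 pos [ 522.7 -266.5   45. ] yaw 18.57 pitch 0.99 roll 1.13 F [-0.2  0.3  0.6] w 49.9 q [-0.51  0.27  1.98 -0.    0.87  0.73]
turn [ 0.02  -0.017 -0.006] shift(now axes) [ -6.8 -14.5  40.6] shift(goal axes) [ -6.1 -13.7  41. ] len 43.7
```

Call:
{"op": "servo_tool", "data": {
  "targets": "0.02 -0.017 -0.006 -6 -14 0 50; 0 0 0 0 0 0 50"
}}

```text
time: 2.57
tool_pos: [0.5137, -0.2562, 0.0486]
tcp_rot: [3.098, 0.514, 0.003]
wrist_force: [-0.9, 0.2, -0.4]
width: 0.589
```

```bash
python3 go.py 512.5 -255.5 4 18.9
```

```text
t 2.57 pos [ 513.7 -256.2   48.6] yaw 18.85 pitch 0.11 roll 0.08 F [-0.9  0.2 -0.4] w 50.3 q [-0.51  0.25  1.98  0.    0.9   0.74]
turn [ 0.001 -0.002 -0.001] shift(now axes) [-1.  -1.1 44.6] shift(goal axes) [-0.9 -1.  44.6] len 44.6
```

Call:
{"op": "servo_tool", "data": {
  "targets": "0 0 0 -1 -1 15 50; 0 0 0 0 0 15 50; 0 0 0 0 0 10 50; 0 0 0 0 0 0 50"
}}

```text
time: 2.9
tool_pos: [0.5174, -0.2576, 0.013]
tcp_rot: [3.09, 0.515, 0.02]
wrist_force: [-0.4, 1.4, -1.2]
width: 0.584
```

```bash
python3 go.py 512.5 -255.5 4 18.9
```

```text
t 2.9 pos [ 517.4 -257.6   13. ] yaw 18.92 pitch 0.62 roll 0.65 F [-0.4  1.4 -1.2] w 49.9 q [-0.51  0.3   2.    0.    0.82  0.73]
turn [ 0.011 -0.011  0.   ] shift(now axes) [-4.  -3.7  8.9] shift(goal axes) [-3.9 -3.6  9. ] len 10.4
```

Call:
{"op": "servo_tool", "data": {
  "targets": "0.011 -0.011 0 -4 -3.5 4 50; 0 0 0 0 0 4 50; 0 0 0 0 0 0 50"
}}

```text
time: 3.15
tool_pos: [0.5122, -0.2553, 0.0043]
tcp_rot: [-3.098, -0.517, 0.002]
wrist_force: [-0.1, -0.4, 0.2]
width: 0.584
```

```bash
python3 go.py 512.5 -255.5 4 18.9
```

```text
t 3.15 pos [ 512.2 -255.3    4.3] yaw 18.95 pitch -0.08 roll -0.05 F [-0.1 -0.4  0.2] w 49.9 q [-0.51  0.31  2.   -0.    0.82  0.73]
turn [-0.001  0.001  0.001] shift(now axes) [0.2 0.3 0.3] shift(goal axes) [0.2 0.3 0.3] len 0.5
```

Excellent. Close the gripper.

Call:
{"op": "servo_tool", "data": {
  "targets": "0 0 0 0 0 0 0; 0 0 0 0 0 0 0; 0 0 0 0 0 0 0; 0 0 0 0 0 0 0; 0 0 0 0 0 0 0; 0 0 0 0 0 0 0; 0 0 0 0 0 0 0",
  "newtons": 90
}}

```text
time: 3.73
tool_pos: [0.5129, -0.2558, 0.0055]
tcp_rot: [3.098, 0.517, -0.0]
wrist_force: [0.1, 0.3, -1.2]
width: 0.185
```

```bash
python3 go.py 512.5 -255.5 4 18.9
```

```text
t 3.73 pos [ 512.9 -255.8    5.5] yaw 18.94 pitch -0.02 roll 0.02 F [ 0.1  0.3 -1.2] w 15.8 q [-0.51  0.31  2.   -0.    0.82  0.73]
turn [0.    0.    0.001] shift(now axes) [-0.3 -0.4  1.5] shift(goal axes) [-0.3 -0.4  1.5] len 1.6
```

Call:
{"op": "servo_tool", "data": {
  "targets": "0 0 0 0 0 -8 0; 0 0 0 0 0 -15 0; 0 0 0 0 0 -20 0; 0 0 0 0 0 -20 0; 0 0 0 0 0 -20 0; 0 0 0 0 0 -20 0; 0 0 0 0 0 0 0"
}}

```text
time: 4.32
tool_pos: [0.5105, -0.2543, 0.1124]
tcp_rot: [-3.095, -0.516, 0.009]
wrist_force: [1.9, -0.7, -0.4]
width: 0.184
```

```bash
python3 go.py 400 4 110 -10.6
python3 - <<'E'
from h import *
t=read_camera("top"); s=read_camera("side")
im=cv2.resize(s["image"][165:275,120:250],None,fx=5,fy=5,interpolation=cv2.INTER_CUBIC)
im2=cv2.resize(t["image"][160:255,310:400],None,fx=5,fy=5,interpolation=cv2.INTER_CUBIC)
cv2.imwrite("pics/s3.png",im[:,:,::-1]);cv2.imwrite("pics/t3.png",im2[:,:,::-1])
E
```

```text
t 4.32 pos [ 510.5 -254.3  112.4] yaw 18.94 pitch -0.28 roll -0.27 F [ 1.9 -0.7 -0.4] w 15.7 q [-0.51  0.18  1.94 -0.    1.03  0.73]
turn [-0.003  0.006  0.516] shift(now axes) [ -20.6 -280.2    3.8] shift(goal axes) [-156.1 -233.6    2.4] len 280.9
```

View pics/s3.png

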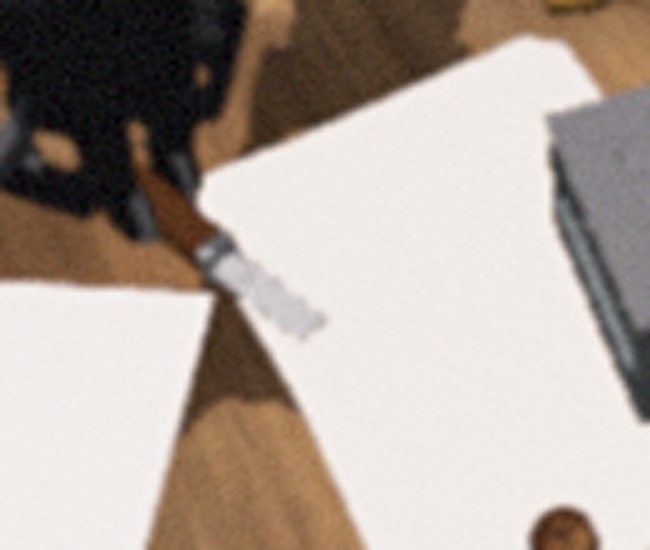

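View pics/t3.png

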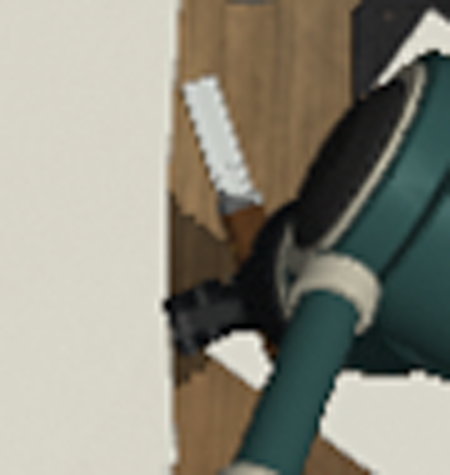

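Call:
{"op": "servo_tool", "data": {
  "targets": "0 0 0.065 -3 -33 0 0; 0 0 0.065 -5 -33 0 0; 0 0 0.065 -7 -32 0 0; 0 0 0.065 -10 -32 0 0; 0 0 0.065 -12 -31 0 0; 0 0 0.065 -14 -31 0 0; 0 0 0.065 -16 -30 0 0; 0 0 0 0 0 0 0"
}}

```text
time: 5.08
tool_pos: [0.3999, -0.0315, 0.0976]
tcp_rot: [-3.124, 0.242, 0.049]
wrist_force: [0.7, -1.0, -1.4]
width: 0.182
```

```bash
python3 go.py 400 4 110 -10.6
```

```text
t 5.08 pos [399.9 -31.5  97.6] yaw -8.86 pitch -1.81 roll -0.33 F [ 0.7 -1.  -1.4] w 15.5 q [-0.15 -0.12  2.27  0.01  1.01  1.58]
turn [-0.005  0.032  0.03 ] shift(now axes) [ -5.7 -35.2 -12. ] shift(goal axes) [ -6.4 -35.  -12.4] len 37.6
```

Call:
{"op": "servo_tool", "data": {
  "targets": "-0.005 0.032 0.03 -3 -17 -3 0; 0 0 0 -3 -18 -3 0; 0 0 0 0 0 0 0"
}}

```text
time: 5.33
tool_pos: [0.395, 0.0062, 0.0991]
tcp_rot: [3.128, -0.285, -0.01]
wrist_force: [-0.1, -0.6, -1.0]
width: 0.184
```

```bash
python3 go.py 404 3 71 -10.6
python3 - <<'E'
from h import *
t=read_camera("top"); s=read_camera("side")
im=cv2.resize(s["image"][120:260,140:300],None,fx=5,fy=4,interpolation=cv2.INTER_CUBIC)
im2=cv2.resize(t["image"][130:270,210:330],None,fx=4,fy=4,interpolation=cv2.INTER_CUBIC)
cv2.imwrite("pics/s4.png",im[:,:,::-1]);cv2.imwrite("pics/t4.png",im2[:,:,::-1])
E
```

```text
t 5.33 pos [395.    6.2  99.1] yaw -10.42 pitch -0.36 roll 0.08 F [-0.1 -0.6 -1. ] w 15.7 q [-0.05 -0.15  2.3  -0.    1.    1.71]
turn [0.001 0.006 0.003] shift(now axes) [ 9.6  1.4 28. ] shift(goal axes) [ 9.4  1.5 28.1] len 29.7
```

View pics/s4.png

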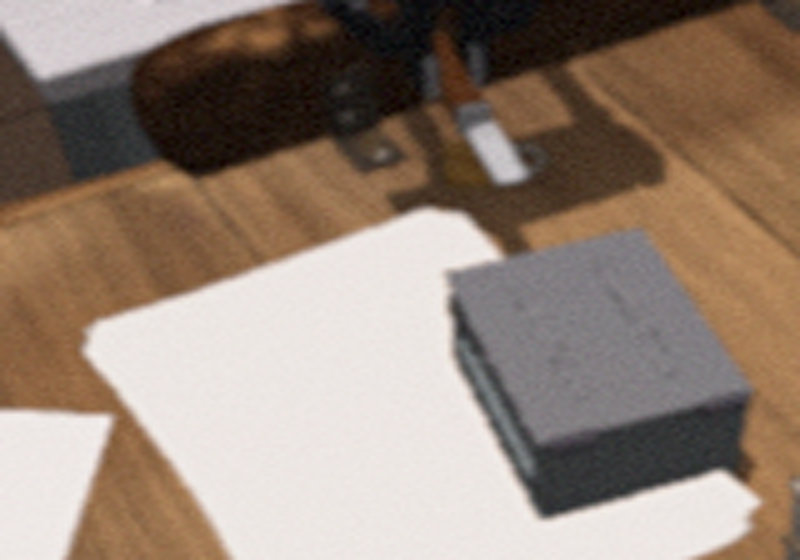

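View pics/t4.png

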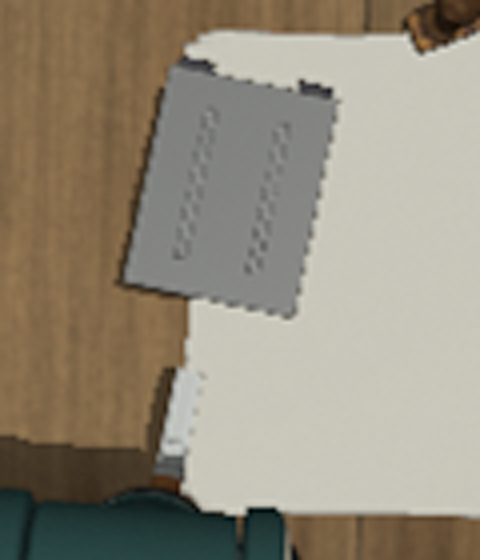

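Run:
```python
from h import *
t=read_camera("top"); s=read_camera("side")
p,e=two(t,(210+187/4,130+371/4),s,(140+510/5,120+181/4)); print(p*1000,e*1000)
st=bot.read_state(); M=R.from_rotvec(st["tcp_rot"]).as_matrix(); tip=np.array(st["tool_pos"])+M@[.098,0,-.0055]
print(tip*1000, proj(t,tip),proj(s,tip), proj(s,[.5305,-.020,.082]))
```

```text
[490.6962601  -11.20268962  99.55096475] 0.9733665524358286
[492.01795189 -14.19761637 104.21127731] [258.21361512 222.30540704] [241.37092769 164.69165753] [247.42566064 181.47565086]
```

Call:
{"op": "servo_tool", "data": {
  "targets": "0.001 0.006 0.003 5 2 10 0; 0 0 0 4 0 10 0; 0 0 0 0 0 9 0; 0 0 0 0 0 0 0; 0 0 0 0 0 0 0"
}}

```text
time: 5.95
tool_pos: [0.4055, -0.0039, 0.0677]
tcp_rot: [3.125, -0.301, -0.002]
wrist_force: [0.4, -0.3, -0.6]
width: 0.185
```

```bash
python3 go.py 404 3 71 -10.6
```

```text
t 5.95 pos [405.5  -3.9  67.7] yaw -10.99 pitch -0.07 roll 0.16 F [ 0.4 -0.3 -0.6] w 15.8 q [-0.07 -0.08  2.31 -0.    0.92  1.7 ]
turn [ 0.003  0.001 -0.007] shift(now axes) [-2.8 -6.5 -3.3] shift(goal axes) [-2.8 -6.5 -3.3] len 7.8
```

Call:
{"op": "servo_tool", "data": {
  "targets": "0.003 0.001 -0.007 -2 -6.5 -3 0; 0 0 0 0 0 0 0"
}}

```text
time: 6.12
tool_pos: [0.4042, 0.0028, 0.0703]
tcp_rot: [-3.127, 0.292, 0.004]
wrist_force: [1.3, -0.3, 0.3]
width: 0.193
```

```bash
python3 go.py 458 -7 71 -10.6
```

```text
t 6.12 pos [404.2   2.8  70.3] yaw -10.65 pitch -0.15 roll -0.02 F [ 1.3 -0.3  0.3] w 16.5 q [-0.06 -0.09  2.31  0.    0.92  1.7 ]
turn [-0.     0.003 -0.001] shift(now axes) [54.7 -0.3 -0.9] shift(goal axes) [54.7 -0.3 -0.7] len 54.7
```

Call:
{"op": "servo_tool", "data": {
  "targets": "0 0.003 0 14 0 -0.5 0; 0 0 0 14 0 0 0; 0 0 0 0 0 0 0"
}}

```text
time: 6.37
tool_pos: [0.4323, -0.0015, 0.0719]
tcp_rot: [-3.128, 0.289, -0.003]
wrist_force: [0.2, -0.1, -1.2]
width: 0.186
```

```bash
python3 go.py 458 -7 71 -10.6
```

```text
t 6.37 pos [432.3  -1.5  71.9] yaw -10.54 pitch 0.12 roll -0.04 F [ 0.2 -0.1 -1.2] w 15.9 q [-0.06 -0.04  2.26  0.    0.92  1.69]
turn [-0.001 -0.002  0.001] shift(now axes) [26.3  0.7  1. ] shift(goal axes) [26.3  0.6  0.9] len 26.3
```

Call:
{"op": "servo_tool", "data": {
  "targets": "0 -0.002 0 10 0.5 1 0; 0 0 0 8 0 0 0; 0 0 0 8 0 0 0; 0 0 0 0 0 0 0"
}}

```text
time: 6.7
tool_pos: [0.4597, -0.0065, 0.0719]
tcp_rot: [-3.128, 0.286, -0.002]
wrist_force: [-0.2, -0.5, -0.3]
width: 0.183
```

```bash
python3 go.py 458 -7 71 -10.6
python3 - <<'E'
from h import *
t=read_camera("top"); s=read_camera("side")
im=cv2.resize(s["image"][120:260,140:300],None,fx=5,fy=4,interpolation=cv2.INTER_CUBIC)
im2=cv2.resize(t["image"][130:270,210:330],None,fx=4,fy=4,interpolation=cv2.INTER_CUBIC)
cv2.imwrite("pics/s5.png",im[:,:,::-1]);cv2.imwrite("pics/t5.png",im2[:,:,::-1])
E
```

```text
t 6.7 pos [459.7  -6.5  71.9] yaw -10.47 pitch 0.06 roll -0.05 F [-0.2 -0.5 -0.3] w 15.6 q [-0.07  0.02  2.2   0.    0.92  1.68]
turn [-0.001 -0.001  0.002] shift(now axes) [-1.6  0.8  0.9] shift(goal axes) [-1.5  0.8  0.9] len 2.0
```

View pics/s5.png

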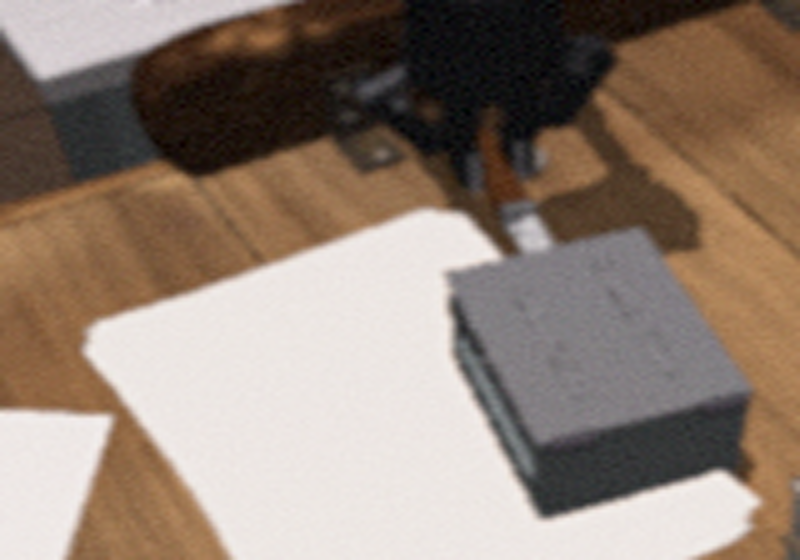

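View pics/t5.png

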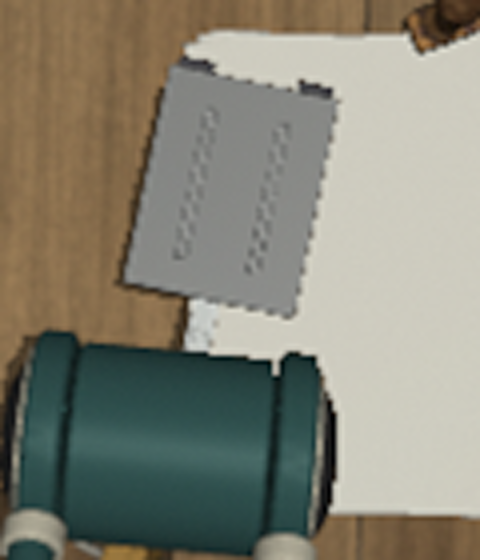

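Call:
{"op": "servo_tool", "data": {
  "targets": "0 0 0 0 1 -10 0; 0 0 0 2 0 -14 0; 0 0 0 3 0 -14 0; 0 0 0 0 0 0 0"
}}

```text
time: 7.13
tool_pos: [0.4581, -0.0079, 0.1091]
tcp_rot: [-3.128, 0.286, 0.016]
wrist_force: [1.2, -0.1, -0.4]
width: 0.183
```

```bash
cat > arc.py <<'E'
from go import *
import sys
E0=np.array([530.,-20.2]); yaw=-10.6
u=np.array([np.cos(np.radians(yaw)),np.sin(np.radians(yaw))]); Hn=E0+134*u
th=float(sys.argv[1]); r=float(sys.argv[2]) if len(sys.argv)>2 else 109
tip=Hn+u*(-r*np.cos(th)); z=84.5+r*np.sin(th)-2*np.cos(th)
p=tip-98*u
need([p[0],p[1],z-7.0],yaw)
st=bot.read_state(); M=R.from_rotvec(st["tcp_rot"]).as_matrix(); tp=np.array(st["tool_pos"])*1000+M@[98,0,-7.0]
a=(tp[:2]-Hn)@u; print("tip rel hinge",a.round(1),(tp[2]-84.5).round(1),"th",np.arctan2(tp[2]-84.5,-a).round(3),"r",np.hypot(a,tp[2]-84.5).round(1))
E
python3 arc.py 0.3
```

```text
t 7.13 pos [458.1  -7.9 109.1] yaw -10.46 pitch -0.59 roll 0.0 F [ 1.2 -0.1 -0.4] w 15.7 q [-0.07 -0.03  2.17  0.    1.01  1.68]
turn [0.    0.01  0.002] shift(now axes) [ 4.8 -1.2  1.2] shift(goal axes) [ 4.8 -1.2  1.3] len 5.1
tip rel hinge -108.9 30.6 th 0.274 r 113.1
```

```bash
cat > snap.py <<'E'
from h import *
import sys
n=sys.argv[1]
t=read_camera("top"); s=read_camera("side")
cv2.imwrite(f"pics/{n}.png",np.hstack([cv2.resize(s["image"][90:270,130:300],(600//2*1+100,424),interpolation=cv2.INTER_CUBIC),cv2.resize(t["image"][100:270,210:370],(400,424),interpolation=cv2.INTER_CUBIC)])[:,:,::-1])
E
python3 snap.py a1
```

```text
(no output)
```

View pics/a1.png

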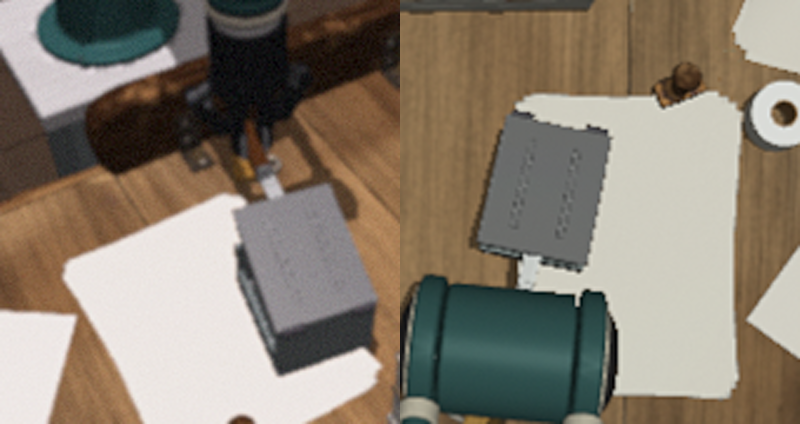

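The cover is lifting (its front edge has risen clearly in both views). Continue the arc.

Call:
{"op": "servo_tool", "data": {
  "targets": "0 0.01 0.002 8 -1 -10 0; 0 0.003 0 8 0 -16 0; 0 0.003 0 8 0 -14 0; 0 0 0 0 0 0 0"
}}

```text
time: 7.57
tool_pos: [0.4763, -0.0108, 0.1446]
tcp_rot: [3.127, -0.29, -0.01]
wrist_force: [0.3, 0.4, 0.5]
width: 0.187
```

```bash
python3 arc.py 0.9
```

```text
t 7.57 pos [476.3 -10.8 144.6] yaw -10.6 pitch -0.36 roll 0.08 F [0.3 0.4 0.5] w 16.0 q [-0.07 -0.04  2.1  -0.    1.08  1.68]
turn [ 0.001  0.006 -0.   ] shift(now axes) [ 22.6  -0.6 -17.2] shift(goal axes) [ 22.8  -0.6 -17. ] len 28.4
tip rel hinge -90.5 66.5 th 0.634 r 112.3
```

Call:
{"op": "servo_tool", "data": {
  "targets": "0 0.006 0 11 -0.5 -10 0; 0 0.003 0 13 0 -10 0; 0 0.003 0 15 0 -8 0; 0 0.003 0 15 0 -6 0; 0 0 0 0 0 0 0"
}}

```text
time: 7.98
tool_pos: [0.5248, -0.0195, 0.1747]
tcp_rot: [3.126, -0.29, -0.007]
wrist_force: [1.2, 0.2, -0.7]
width: 0.183
```

```bash
python3 arc.py 1.4; python3 snap.py a2
```

```text
t 7.98 pos [524.8 -19.5 174.7] yaw -10.61 pitch -0.23 roll 0.14 F [ 1.2  0.2 -0.7] w 15.6 q [-0.08  0.03  1.98 -0.    1.14  1.67]
turn [ 0.002  0.004 -0.   ] shift(now axes) [ 22.7  -0.2 -10. ] shift(goal axes) [22.7 -0.3 -9.9] len 24.8
tip rel hinge -41.2 96.8 th 1.168 r 105.2
```

View pics/a2.png

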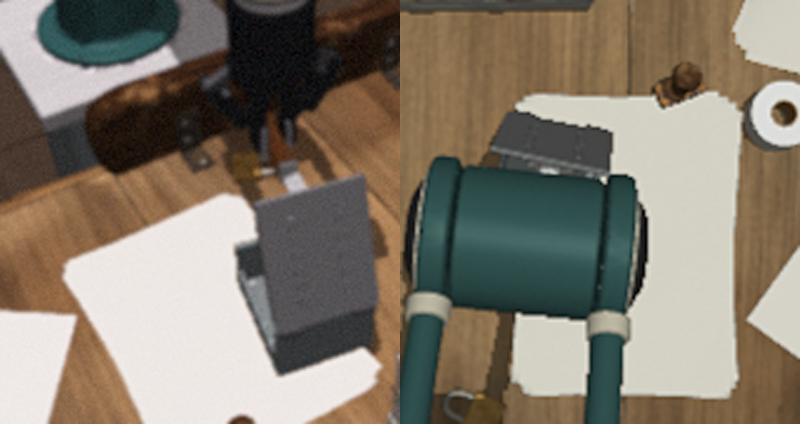

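Call:
{"op": "servo_tool", "data": {
  "targets": "0.002 0.004 0 14 0 -6 0; 0 0.003 0 14 0 -5 0; 0 0.003 0 15 0 -3 0; 0 0 0 15 0 0 0; 0 0 0 0 0 0 0"
}}

```text
time: 8.5
tool_pos: [0.5741, -0.0289, 0.1826]
tcp_rot: [3.128, -0.289, -0.015]
wrist_force: [-0.6, 0.0, -0.5]
width: 0.183
```

```bash
python3 arc.py 2.0; python3 snap.py a3
```

```text
t 8.5 pos [574.1 -28.9 182.6] yaw -10.57 pitch -0.53 roll 0.09 F [-0.6  0.  -0.5] w 15.7 q [-0.09  0.12  1.87 -0.    1.16  1.66]
turn [0.002 0.009 0.   ] shift(now axes) [36.4 -0.4  4.8] shift(goal axes) [36.4 -0.4  5.1] len 36.7
tip rel hinge 9.0 104.2 th 1.657 r 104.5
```

View pics/a3.png

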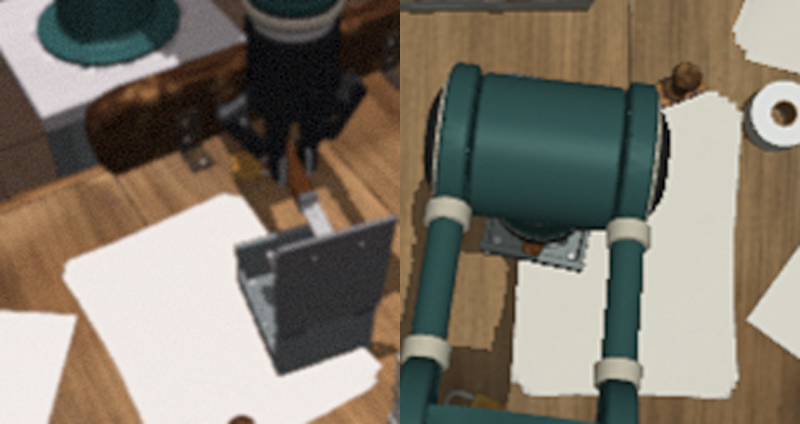

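Call:
{"op": "servo_tool", "data": {
  "targets": "0.002 0.009 0 13 0 1 0; 0 0 0 13 0 2 0; 0 0 0 13 0 3 0; 0 0 0 6 0 1 0; 0 0 0 0 0 0 0"
}}

```text
time: 9.02
tool_pos: [0.6156, -0.0366, 0.1722]
tcp_rot: [-3.127, 0.289, 0.012]
wrist_force: [-1.2, 1.0, -0.2]
width: 0.185
```

```bash
python3 arc.py 2.05; python3 snap.py a4
```

```text
t 9.02 pos [615.6 -36.6 172.2] yaw -10.55 pitch -0.43 roll -0.01 F [-1.2  1.  -0.2] w 15.8 q [-0.1   0.2   1.79  0.    1.16  1.65]
turn [-0.     0.008  0.001] shift(now axes) [-0.9 -0.4 -2.9] shift(goal axes) [-0.9 -0.4 -2.9] len 3.1
tip rel hinge 51.2 94.0 th 2.069 r 107.0
```

View pics/a4.png

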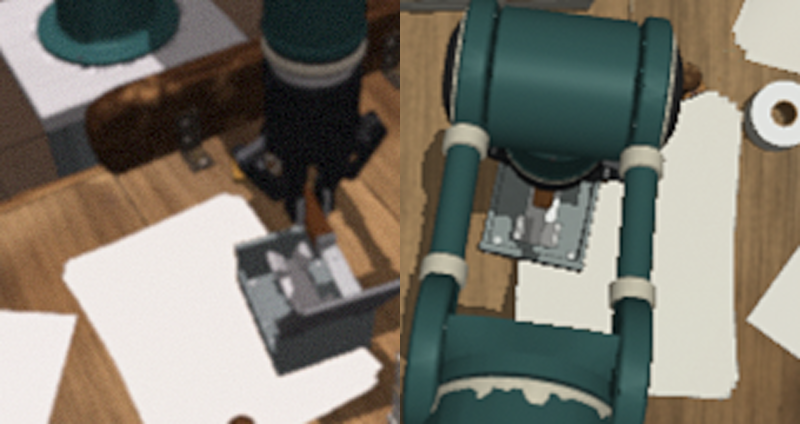

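Call:
{"op": "servo_tool", "data": {
  "targets": "0 0.008 0 -25 0 0 0; 0 0 0 -30 0 0 0; 0 0 -0.07 -30 10 0 0; 0 0 -0.07 -22 26 0 0; 0 0 -0.07 -12 32 0 0; 0 0 -0.07 -5 34 0 0; 0 0 -0.07 5 34 0 0; 0 0 0 0 0 0 0"
}}

```text
time: 9.78
tool_pos: [0.4908, -0.1535, 0.1734]
tcp_rot: [3.125, 0.299, 0.011]
wrist_force: [0.4, -0.9, -0.6]
width: 0.188
```

```bash
python3 go.py 512.9 -255.8 120 18.9
```

```text
t 9.78 pos [ 490.8 -153.5  173.4] yaw 10.94 pitch 0.39 roll 0.15 F [ 0.4 -0.9 -0.6] w 16.0 q [-0.35 -0.    2.01  0.    1.12  1.03]
turn [ 0.003 -0.007 -0.139] shift(now axes) [  1.9 104.5  53.7] shift(goal axes) [-12.2 104.   53.4] len 117.5
```

Call:
{"op": "servo_tool", "data": {
  "targets": "0.003 -0.007 -0.07 0 25 10 0; 0 0 -0.07 -5 26 12 0; 0 0 0 -5 26 12 0; 0 0 0 -3 26 12 0; 0 0 0 0 0 0 0"
}}

```text
time: 10.2
tool_pos: [0.5086, -0.2614, 0.1303]
tcp_rot: [3.093, 0.522, 0.013]
wrist_force: [0.1, -0.7, -0.7]
width: 0.183
```

```bash
python3 go.py 512.9 -255.8 60 18.9
```

```text
t 10.2 pos [ 508.6 -261.4  130.3] yaw 19.15 pitch 0.43 roll 0.35 F [ 0.1 -0.7 -0.7] w 15.6 q [-0.52  0.15  1.94  0.    1.05  0.72]
turn [ 0.006 -0.007  0.004] shift(now axes) [ 5.3 -4.3 70.4] shift(goal axes) [ 5.8 -3.9 70.3] len 70.7
```

Call:
{"op": "servo_tool", "data": {
  "targets": "0.006 -0.007 0.004 5.5 -4 20 0; 0.003 -0.003 0 -1.5 -1.5 20 0; 0.003 -0.003 0 -1.5 -1.5 20 0; 0.003 -0.003 0 -1.5 -1.5 20 0; 0.003 -0.003 0 -1.5 -1.5 15 0; 0 0 0 0 0 0 0"
}}

```text
time: 10.7
tool_pos: [0.5075, -0.2524, 0.0361]
tcp_rot: [-3.094, -0.503, 0.012]
wrist_force: [-0.2, 0.7, -0.8]
width: 0.186
```

```bash
python3 go.py 512.9 -255.8 6 18.9
```

```text
t 10.7 pos [ 507.5 -252.4   36.1] yaw 18.48 pitch -0.36 roll -0.43 F [-0.2  0.7 -0.8] w 15.8 q [-0.51  0.27  2.    0.    0.89  0.74]
turn [-0.008  0.006 -0.007] shift(now axes) [ 4.2  5.2 30. ] shift(goal axes) [ 4.   5.  30.1] len 30.7
```

Call:
{"op": "servo_tool", "data": {
  "targets": "-0.008 0.006 -0.007 4 5 10 0; 0.003 -0.002 0 -0.5 -0.5 10 0; 0.003 -0.002 0 -0.5 -0.5 5 0; 0 0 0 0 0 0 0; 0 0 0 0 0 0 0"
}}

```text
time: 11.12
tool_pos: [0.5128, -0.2536, 0.013]
tcp_rot: [-3.095, -0.514, 0.005]
wrist_force: [0.7, 0.1, -1.2]
width: 0.182
```

```bash
python3 go.py 512.9 -255.8 6 18.9
```

```text
t 11.12 pos [ 512.8 -253.6   13. ] yaw 18.87 pitch -0.14 roll -0.27 F [ 0.7  0.1 -1.2] w 15.6 q [-0.5   0.3   2.    0.    0.84  0.74]
turn [-0.005  0.003 -0.   ] shift(now axes) [-0.6  2.2  7. ] shift(goal axes) [-0.7  2.1  7. ] len 7.3
```

Call:
{"op": "servo_tool", "data": {
  "targets": "-0.005 0.003 0 0 2 3 0; 0 0 0 0 0 2.5 0; 0 0 0 0 0 1 0; 0 0 0 0 0 0 0; 0 0 0 0 0 0 0"
}}

```text
time: 11.53
tool_pos: [0.5153, -0.2566, 0.0088]
tcp_rot: [3.096, 0.514, 0.007]
wrist_force: [-0.5, 0.2, -1.3]
width: 0.187
```

```bash
python3 go.py 512.9 -255.8 6 18.9;python3 snap.py a5
```

```text
t 11.53 pos [ 515.3 -256.6    8.8] yaw 18.85 pitch 0.22 roll 0.24 F [-0.5  0.2 -1.3] w 16.0 q [-0.51  0.31  2.    0.    0.82  0.74]
turn [ 0.004 -0.004 -0.001] shift(now axes) [-2.1 -1.5  2.8] shift(goal axes) [-2.1 -1.5  2.8] len 3.8
```

View pics/a5.png

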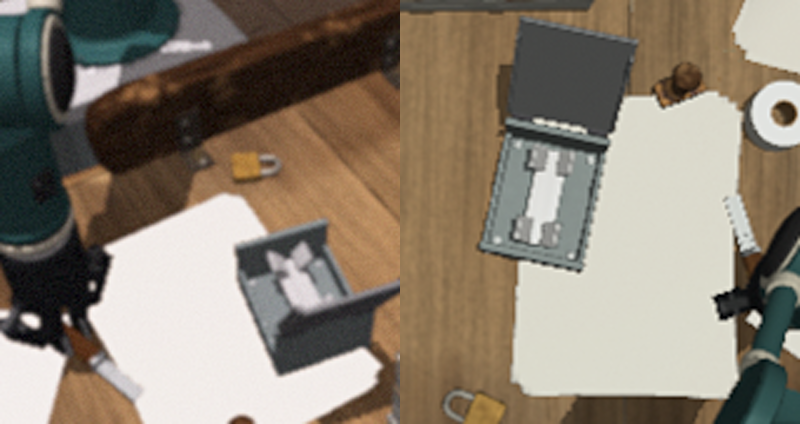

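Call:
{"op": "servo_tool", "data": {
  "targets": "0.004 -0.004 0 -2 -1.5 1 0; 0 0 0 0 0 1.2 0; 0 0 0 0 0 0 0; 0 0 0 0 0 0 0"
}}

```text
time: 11.97
tool_pos: [0.5128, -0.2558, 0.0066]
tcp_rot: [-3.099, -0.514, 0.001]
wrist_force: [-1.4, 0.3, -1.1]
width: 0.187
```

```bash
python3 go.py 512.9 -255.8 5.5 18.9
```

```text
t 11.97 pos [ 512.8 -255.8    6.6] yaw 18.84 pitch -0.02 roll -0.0 F [-1.4  0.3 -1.1] w 16.0 q [-0.51  0.31  2.   -0.    0.83  0.74]
turn [-0.     0.    -0.001] shift(now axes) [0.1 0.  1.1] shift(goal axes) [0.1 0.  1.1] len 1.1
```

Call:
{"op": "servo_tool", "data": {
  "targets": "0 0 0 0 0 1 0; 0 0 0 0 0 0 0; 0 0 0 0 0 0 0"
}}

```text
time: 12.22
tool_pos: [0.5127, -0.2558, 0.0054]
tcp_rot: [-3.099, -0.514, 0.001]
wrist_force: [-0.3, 0.4, -1.1]
width: 0.186
```

```bash
python3 go.py 512.9 -255.8 5.5 18.9
```

```text
t 12.22 pos [ 512.7 -255.8    5.4] yaw 18.84 pitch -0.03 roll -0.02 F [-0.3  0.4 -1.1] w 15.9 q [-0.51  0.31  2.   -0.    0.82  0.74]
turn [-0.     0.001 -0.001] shift(now axes) [ 0.2  0.1 -0.1] shift(goal axes) [ 0.2  0.1 -0.1] len 0.3
```

Call:
{"op": "servo_tool", "data": {
  "targets": "0 0 0 0 0 0.8 0; 0 0 0 0 0 0.4 0; 0 0 0 0 0 0 0; 0 0 0 0 0 0 0"
}}

```text
time: 12.55
tool_pos: [0.5131, -0.2559, 0.0049]
tcp_rot: [3.099, 0.514, -0.0]
wrist_force: [-0.5, -0.3, -0.6]
width: 0.182
```

```bash
python3 go.py 512.9 -255.8 5.5 18.9
```

```text
t 12.55 pos [ 513.1 -255.9    4.9] yaw 18.84 pitch -0.01 roll 0.01 F [-0.5 -0.3 -0.6] w 15.6 q [-0.51  0.31  2.   -0.    0.82  0.74]
turn [ 0.     0.    -0.001] shift(now axes) [-0.1 -0.1 -0.6] shift(goal axes) [-0.1 -0.1 -0.6] len 0.6
```

Call:
{"op": "servo_tool", "data": {
  "targets": "0 0 0 0 0 0 45; 0 0 0 0 0 0 45; 0 0 0 0 0 0 45; 0 0 0 0 0 0 45; 0 0 0 0 0 0 45",
  "newtons": 40
}}

```text
time: 12.97
tool_pos: [0.5136, -0.2562, 0.005]
tcp_rot: [3.098, 0.514, 0.002]
wrist_force: [-0.0, -0.5, 0.2]
width: 0.526
```

Call:
{"op": "servo_tool", "data": {
  "targets": "0 0 0 0 0 -12 45; 0 0 0 0 0 -15 45; 0 0 0 0 0 -20 45; 0 0 0 0 0 -25 45; 0 0 0 0 0 -25 60; 0 0 0 0 0 -25 60; 0 0 0 0 0 0 60"
}}

```text
time: 13.55
tool_pos: [0.5119, -0.2552, 0.1344]
tcp_rot: [-3.097, -0.514, 0.004]
wrist_force: [0.3, -1.2, 0.1]
width: 0.704
```

```bash
python3 go.py 497.7 233 150 -11
python3 - <<'E'
from h import *
for n in("side","top"):
    c=read_camera(n); cv2.imwrite(f"pics/{n}6.png",c["image"][:,:,::-1])
t=read_camera("top")["image"]
cv2.imwrite("pics/t6v.png",cv2.resize(t[105:220,225:305],None,fx=5,fy=5,interpolation=cv2.INTER_CUBIC)[:,:,::-1])
E
```

```text
t 13.55 pos [ 511.9 -255.2  134.4] yaw 18.84 pitch -0.14 roll -0.14 F [ 0.3 -1.2  0.1] w 60.1 q [-0.51  0.15  1.92 -0.    1.07  0.74]
turn [-0.002  0.003  0.521] shift(now axes) [ 144.2 -466.6  -14.9] shift(goal axes) [-107.  -476.5  -15.6] len 488.6
```

View pics/top6.png

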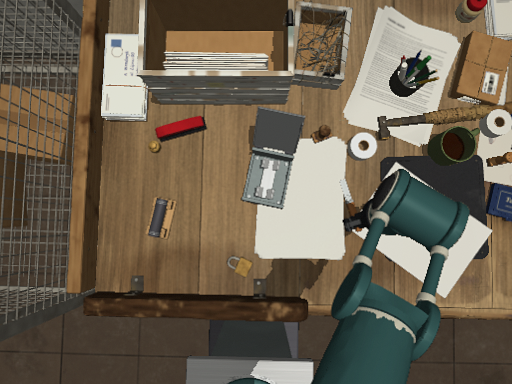

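View pics/side6.png

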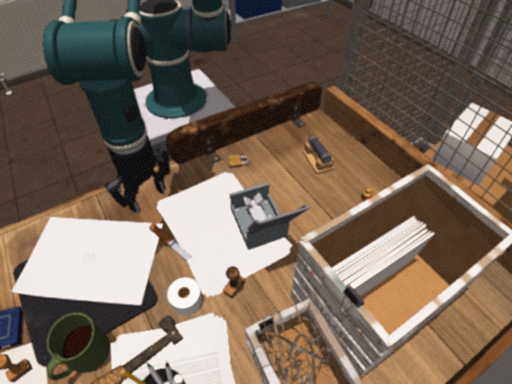

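View pics/t6v.png

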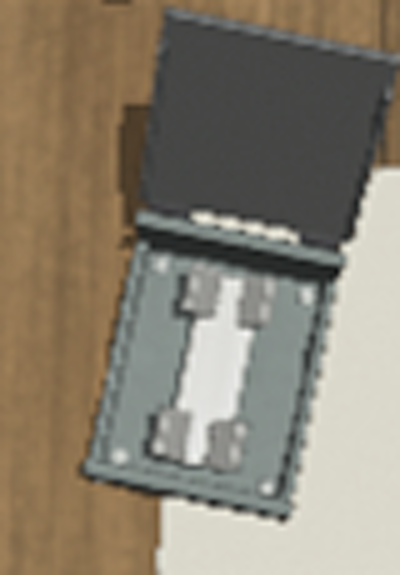

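```bash
python3 m0.py | tail -2
python3 - <<'E'
from h import *
t=read_camera("top")
P=lambda x,y,z:onz(t,225+x/5-.4,105+y/5-.4,z)[:2]*1000
q=[P(187,268,.062),P(277,282,.062),P(150,458,.062),P(240,470,.062)]
for a in q: print(a.round(1))
print("V centre",np.mean(q,0),"yaw",np.degrees(np.arctan2(*( (q[0]+q[1]-q[2]-q[3])[::-1]))))
fl,fr=P(85,472,.07),P(290,515,.07); rl,rr=P(137,215,.082),P(343,262,.082)
print(fl,fr,np.linalg.norm(fl-fr),rl,rr,np.linalg.norm(rl-rr))
f=(fl+fr)/2;r=(rl+rr)/2;print("len",np.linalg.norm(f-r),"mid",(f+r)/2,"yaw",np.degrees(np.arctan2(*((r-f)[::-1]))))
E
```

```text
lens 424 rect [498.4 232.8] [27.7 95.3] 78.6 mean [497.1 233.1] axis 168.8
[[448.8999938964844, 228.60000610351562], [542.4000244140625, 209.8000030517578], [547.9000244140625, 236.89999389648438], [454.3999938964844, 255.8000030517578]]
[648.7 -19.6]
[642.8 -63.7]
[555.2  -3.7]
[550.4 -47.5]
V centre [599.27211264 -33.61519693] yaw -9.790237302326574
[547.28271264  27.35068974] [528.80113703 -71.81700952] 100.87517639298584 [670.90469372   5.00988456] [650.31389047 -94.39107   ] 101.51123555679885
len 124.60776784293948 mid [599.32560846 -33.46187631] yaw -10.382864693586395
```

Call:
{"op": "servo_tool", "data": {
  "targets": "0 0 0.065 10 -29 -5 60; 0 0 0.065 8 -30 -5 60; 0 0 0.065 6 -31 -5 60; 0 0 0.065 4 -31 -4 60; 0 0 0.065 2 -31 -4 60; 0 0 0.065 0 -31 -4 60; 0 0 0.065 -2 -31 -4 60; 0 0 0.065 -4 -31 0 60"
}}

```text
time: 14.47
tool_pos: [0.5003, 0.0017, 0.1467]
tcp_rot: [-3.113, 0.354, 0.062]
wrist_force: [0.7, 0.1, 0.3]
width: 0.704
```

```bash
python3 go.py 498 234 150 -11.2
```

```text
t 14.47 pos [500.3   1.7 146.7] yaw -12.96 pitch -2.32 roll -0.2 F [0.7 0.1 0.3] w 60.1 q [-0.05  0.03  2.03  0.01  1.12  1.74]
turn [-0.004  0.04  -0.031] shift(now axes) [ -54.5 -225.9   -0.3] shift(goal axes) [ -47.4 -227.4   -3.3] len 232.3
```

Call:
{"op": "servo_tool", "data": {
  "targets": "-0.004 0.04 -0.02 -7 -32 -2 60; 0 0.008 0 -7 -32 -2 60; 0 0.008 0 -7 -32 -2 60; 0 0.008 0 -7 -32 -2 60; 0 0.008 0 -7 -32 -2 60; 0 0.008 0 -7 -32 -2 60; 0 0 0 -5 -30 0 60; 0 0 0 0 0 0 60"
}}

```text
time: 15.13
tool_pos: [0.4898, 0.2424, 0.145]
tcp_rot: [3.115, -0.321, 0.033]
wrist_force: [0.6, 0.0, -0.7]
width: 0.702
```

```bash
python3 go.py 498 234 100 -11.2
```

```text
t 15.13 pos [489.8 242.4 145. ] yaw -11.77 pitch 1.25 roll 0.44 F [ 0.6  0.  -0.7] w 59.9 q [ 0.43  0.09  1.98 -0.02  1.06  2.21]
turn [ 0.008 -0.022 -0.01 ] shift(now axes) [ 8.7  6.2 45.3] shift(goal axes) [ 9.7  6.6 45. ] len 46.5
```

Call:
{"op": "servo_tool", "data": {
  "targets": "0.008 -0.022 -0.01 9 6.5 14 60; 0 0 0 0 0 15 60; 0 0 0 0 0 15 60; 0 0 0 0 0 0 60"
}}

```text
time: 15.47
tool_pos: [0.4937, 0.2351, 0.0946]
tcp_rot: [3.124, -0.294, -0.014]
wrist_force: [-1.4, -0.9, -0.8]
width: 0.7
```

```bash
python3 go.py 498 234 31 -11.2
python3 - <<'E'
from h import *
t=read_camera("top"); s=read_camera("side")
cv2.imwrite("pics/b1.png",np.hstack([cv2.resize(s["image"][90:190,270:370],(400,400),interpolation=cv2.INTER_CUBIC),cv2.resize(t["image"][180:250,120:190],(400,400),interpolation=cv2.INTER_CUBIC)])[:,:,::-1])
E
```

```text
t 15.47 pos [493.7 235.1  94.6] yaw -10.74 pitch -0.5 roll 0.28 F [-1.4 -0.9 -0.8] w 59.8 q [0.4  0.16 2.   0.   0.99 2.16]
turn [0.005 0.009 0.008] shift(now axes) [ 5.  -0.  63.6] shift(goal axes) [ 4.5  0.2 63.6] len 63.8
```

View pics/b1.png

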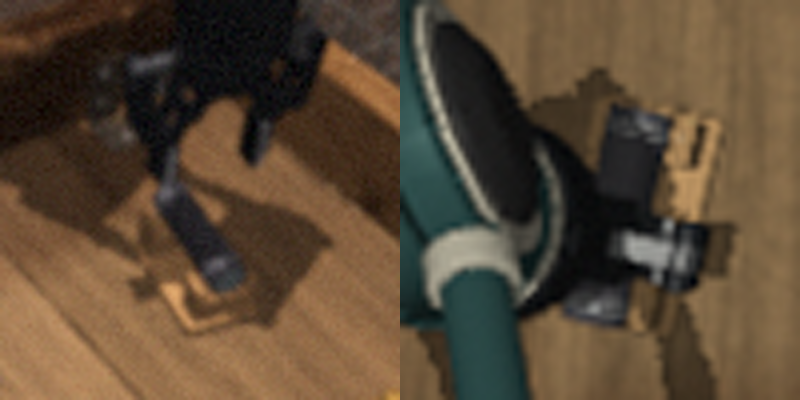

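Call:
{"op": "servo_tool", "data": {
  "targets": "0.005 0.009 0.008 4.5 0 15 60; 0 0 0 0 0 15 60; 0 0 0 0 0 10 60; 0 0 0 0 0 0 60"
}}

```text
time: 15.9
tool_pos: [0.5024, 0.2347, 0.0594]
tcp_rot: [-3.122, 0.309, -0.013]
wrist_force: [-0.9, -1.1, -0.2]
width: 0.705
```

```bash
python3 go.py 498 234 31 -11.2
```

```text
t 15.9 pos [502.4 234.7  59.4] yaw -11.31 pitch 0.45 roll -0.29 F [-0.9 -1.1 -0.2] w 60.2 q [ 0.39  0.2   2.02 -0.    0.91  2.16]
turn [-0.005 -0.008 -0.002] shift(now axes) [-4.4  1.7 28.3] shift(goal axes) [-4.2  1.6 28.4] len 28.7
```

Call:
{"op": "servo_tool", "data": {
  "targets": "-0.005 -0.008 -0.002 -4 1.5 10 60; 0 0 0 0 0 10 60; 0 0 0 0 0 8 60; 0 0 0 0 0 0 60"
}}

```text
time: 16.23
tool_pos: [0.4995, 0.2343, 0.0314]
tcp_rot: [-3.125, 0.306, -0.003]
wrist_force: [-0.4, 0.6, -0.6]
width: 0.701
```

```bash
python3 go.py 498 234 31 -11.2
```

```text
t 16.23 pos [499.5 234.3  31.4] yaw -11.2 pitch 0.11 roll -0.08 F [-0.4  0.6 -0.6] w 59.9 q [0.39 0.24 2.04 0.   0.86 2.16]
turn [-0.001 -0.002 -0.   ] shift(now axes) [-1.4  0.6  0.4] shift(goal axes) [-1.4  0.6  0.4] len 1.6
```

Call:
{"op": "servo_tool", "data": {
  "targets": "0 0 0 -1 0.5 3 40; 0 0 0 0 0 0 40; 0 0 0 0 0 0 25; 0 0 0 0 0 0 20; 0 0 0 0 0 0 20; 0 0 0 0 0 0 20; 0 0 0 0 0 0 20; 0 0 0 0 0 0 20",
  "newtons": 35
}}

```text
time: 16.9
tool_pos: [0.4989, 0.2345, 0.0288]
tcp_rot: [-3.125, 0.306, -0.005]
wrist_force: [-0.8, 0.1, -0.4]
width: 0.318
```

```bash
python3 go.py 498 234 31 -11.2
```

```text
t 16.9 pos [498.9 234.5  28.8] yaw -11.18 pitch 0.17 roll -0.12 F [-0.8  0.1 -0.4] w 27.2 q [0.39 0.24 2.04 0.   0.85 2.16]
turn [-0.002 -0.003  0.   ] shift(now axes) [-0.8  0.6 -2.2] shift(goal axes) [-0.8  0.6 -2.2] len 2.4
```

Call:
{"op": "servo_tool", "data": {
  "targets": "0 0 0 0 0 -6 20; 0 0 0 0 0 -14 20; 0 0 0 0 0 -20 20; 0 0 0 0 0 -20 20; 0 0 0 0 0 -20 20; 0 0 0 0 0 -20 20; 0 0 0 0 0 0 20"
}}

```text
time: 17.48
tool_pos: [0.4965, 0.2334, 0.1329]
tcp_rot: [3.126, -0.306, -0.003]
wrist_force: [0.9, 0.5, 0.1]
width: 0.318
```

```bash
python3 go.py 599.3 -33.5 125 -10.4
python3 - <<'E'
from h import *
t=read_camera("top"); s=read_camera("side")
cv2.imwrite("pics/b2.png",np.hstack([cv2.resize(s["image"][70:190,250:370],(400,400),interpolation=cv2.INTER_CUBIC),cv2.resize(t["image"][180:250,120:190],(400,400),interpolation=cv2.INTER_CUBIC)])[:,:,::-1])
E
```

```text
t 17.48 pos [496.5 233.4 132.9] yaw -11.19 pitch -0.09 roll 0.06 F [0.9 0.5 0.1] w 27.1 q [0.39 0.11 1.97 0.   1.06 2.16]
turn [ 0.001  0.002 -0.014] shift(now axes) [152.6 241.9   7.8] shift(goal axes) [149.3 244.    7.9] len 286.1
```

View pics/b2.png

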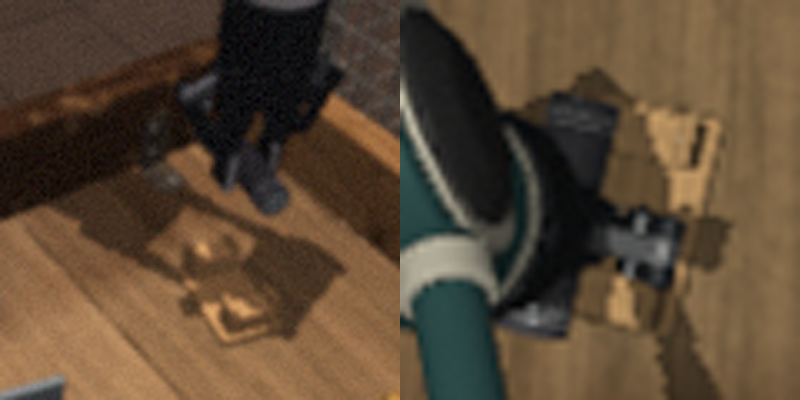

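Call:
{"op": "servo_tool", "data": {
  "targets": "0 0 -0.014 15 24 -1 20; 0 0 0 15 25 -1 20; 0 0 0 15 25 -1 20; 0 0 0 15 25 -1 20; 0 0 0 15 25 -1 20; 0 0 0 15 25 -1 20; 0 0 0 15 25 -1 20; 0 0 0 0 0 0 20"
}}

```text
time: 18.25
tool_pos: [0.5593, 0.0354, 0.1215]
tcp_rot: [3.122, -0.271, -0.041]
wrist_force: [0.2, -0.4, -0.1]
width: 0.314
```

```bash
python3 go.py 599.3 -33.5 130 -10.4
```

```text
t 18.25 pos [559.3  35.4 121.5] yaw -9.93 pitch -1.47 roll 0.57 F [ 0.2 -0.4 -0.1] w 26.8 q [ 0.02  0.16  1.94 -0.01  1.07  1.77]
turn [0.01  0.026 0.008] shift(now axes) [51.  61.1 -9.2] shift(goal axes) [51.8 60.5 -8.5] len 80.1
```

Call:
{"op": "servo_tool", "data": {
  "targets": "0.01 0.026 0.008 13 15 -4 20; 0 0 0 13 15 -3 20; 0 0 0 13 15 -2 20; 0 0 0 13 15 -1 20; 0 0 0 0 0 0 20; 0 0 0 0 0 0 20"
}}

```text
time: 18.75
tool_pos: [0.5924, -0.0359, 0.118]
tcp_rot: [-3.127, 0.292, 0.032]
wrist_force: [-0.0, -0.4, -2.0]
width: 0.318
```

```bash
python3 go.py 599.3 -33.5 125 -10.4
```

```text
t 18.75 pos [592.4 -35.9 118. ] yaw -10.66 pitch -1.15 roll 0.04 F [-0.  -0.4 -2. ] w 27.1 q [-0.1   0.22  1.88  0.    1.06  1.65]
turn [ 0.001  0.02  -0.005] shift(now axes) [ 6.2 -3.7 -7.1] shift(goal axes) [ 6.3 -3.6 -7. ] len 10.1
```

Call:
{"op": "servo_tool", "data": {
  "targets": "0.001 0.02 -0.003 6.3 -3.5 0 20; 0 0 0 0 0 0 20; 0 0 0 0 0 0 20"
}}

```text
time: 19.0
tool_pos: [0.5967, -0.0314, 0.1142]
tcp_rot: [-3.127, 0.286, 0.007]
wrist_force: [-0.5, -0.3, -1.3]
width: 0.316
```

```bash
python3 go.py 599.3 -33.5 47.5 -10.5
python3 - <<'E'
from h import *
t=read_camera("top"); s=read_camera("side")
cv2.imwrite("pics/b3.png",np.hstack([cv2.resize(s["image"][150:250,210:310],(400,400),interpolation=cv2.INTER_CUBIC),cv2.resize(t["image"][130:220,225:315],(400,400),interpolation=cv2.INTER_CUBIC)])[:,:,::-1])
E
```

```text
t 19.0 pos [596.7 -31.4 114.2] yaw -10.45 pitch -0.27 roll -0.05 F [-0.5 -0.3 -1.3] w 26.9 q [-0.09  0.22  1.88  0.    1.04  1.66]
turn [-0.001  0.005  0.001] shift(now axes) [ 3.3  1.7 66.7] shift(goal axes) [ 3.   1.6 66.7] len 66.8
```

View pics/b3.png

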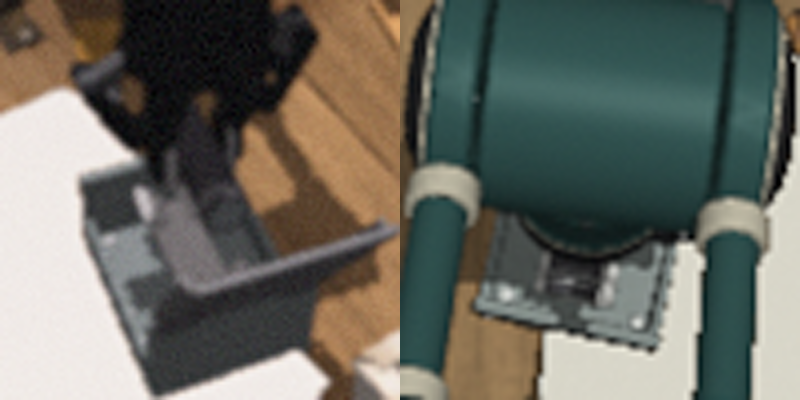

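Call:
{"op": "servo_tool", "data": {
  "targets": "0 0.004 0 3 1.5 12 20; 0 0 0 0 0 12 20; 0 0 0 0 0 12 20; 0 0 0 0 0 8 20; 0 0 0 0 0 0 20"
}}

```text
time: 19.52
tool_pos: [0.5997, -0.0311, 0.0691]
tcp_rot: [-3.128, 0.281, -0.003]
wrist_force: [-0.5, -0.5, -1.1]
width: 0.313
```

```bash
python3 go.py 599.3 -33.5 49 -10.5
```

```text
t 19.52 pos [599.7 -31.1  69.1] yaw -10.27 pitch 0.11 roll -0.08 F [-0.5 -0.5 -1.1] w 26.7 q [-0.09  0.27  1.91  0.    0.95  1.66]
turn [-0.001 -0.002  0.004] shift(now axes) [-0.   2.5 20.1] shift(goal axes) [ 0.   2.4 20.1] len 20.3
```

Call:
{"op": "servo_tool", "data": {
  "targets": "-0.001 -0.002 0.003 0 2.4 6 20; 0 0 0 0 0 6 20; 0 0 0 0 0 3 20; 0 0 0 0 0 0 20; 0 0 0 0 0 0 20"
}}

```text
time: 19.93
tool_pos: [0.5986, -0.0336, 0.0516]
tcp_rot: [-3.128, 0.286, 0.004]
wrist_force: [0.8, -0.6, -0.1]
width: 0.317
```

```bash
python3 go.py 599.3 -33.5 49 -10.5
python3 - <<'E'
from h import *
t=read_camera("top"); s=read_camera("side")
cv2.imwrite("pics/b4.png",np.hstack([cv2.resize(s["image"][150:250,210:310],(400,400),interpolation=cv2.INTER_CUBIC),cv2.resize(t["image"][130:220,225:315],(400,400),interpolation=cv2.INTER_CUBIC)])[:,:,::-1])
E
```

```text
t 19.93 pos [598.6 -33.6  51.6] yaw -10.46 pitch -0.13 roll -0.0 F [ 0.8 -0.6 -0.1] w 27.0 q [-0.1   0.29  1.92  0.    0.93  1.66]
turn [-0.     0.002  0.001] shift(now axes) [ 0.7 -0.2  2.6] shift(goal axes) [ 0.7 -0.2  2.6] len 2.7
```

View pics/b4.png

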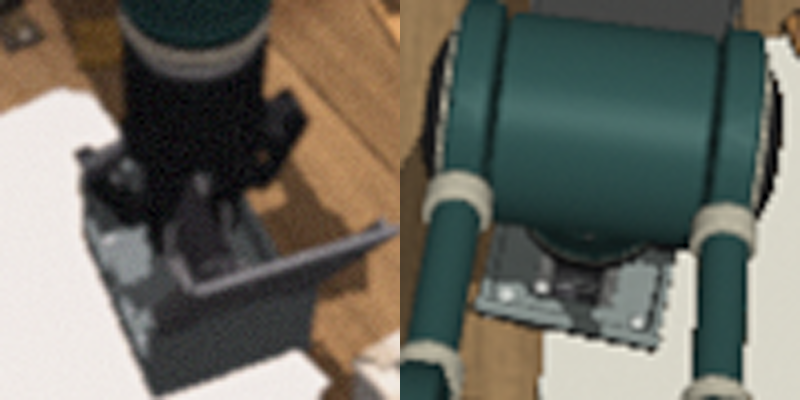

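Call:
{"op": "servo_tool", "data": {
  "targets": "0 0.002 0 0.7 0 1.5 20; 0 0 0 0 0 1.2 20; 0 0 0 0 0 0 20; 0 0 0 0 0 0 20"
}}

```text
time: 20.37
tool_pos: [0.6007, -0.0339, 0.0505]
tcp_rot: [-3.128, 0.286, -0.005]
wrist_force: [-0.4, 0.7, -1.3]
width: 0.313
```

```bash
python3 go.py 599.3 -33.5 48 -10.5
```

```text
t 20.37 pos [600.7 -33.9  50.5] yaw -10.46 pitch 0.18 roll -0.02 F [-0.4  0.7 -1.3] w 26.7 q [-0.1   0.3   1.92  0.    0.92  1.66]
turn [-0.    -0.003  0.001] shift(now axes) [-1.5 -0.1  2.5] shift(goal axes) [-1.5 -0.1  2.5] len 2.9
```

Call:
{"op": "servo_tool", "data": {
  "targets": "0 -0.003 0 -1.2 0 1 20; 0 0 0 0 0 1 20; 0 0 0 0 0 0 20; 0 0 0 0 0 0 20"
}}

```text
time: 20.7
tool_pos: [0.5998, -0.0336, 0.0488]
tcp_rot: [-3.128, 0.286, -0.001]
wrist_force: [0.1, -0.0, -1.1]
width: 0.314
```

```bash
python3 go.py 599.3 -33.5 48 -10.5
```

```text
t 20.7 pos [599.8 -33.6  48.8] yaw -10.46 pitch 0.04 roll -0.02 F [ 0.1 -0.  -1.1] w 26.8 q [-0.1   0.3   1.92  0.    0.92  1.66]
turn [-0.    -0.001  0.001] shift(now axes) [-0.5 -0.   0.8] shift(goal axes) [-0.5 -0.   0.8] len 0.9
```

Call:
{"op": "servo_tool", "data": {
  "targets": "0 0 0 0 0 1 20; 0 0 0 0 0 0 20; 0 0 0 0 0 0 20"
}}

```text
time: 20.95
tool_pos: [0.5997, -0.0336, 0.0477]
tcp_rot: [-3.128, 0.286, -0.001]
wrist_force: [-0.8, -0.2, -0.2]
width: 0.315
```

```bash
python3 go.py 599.3 -33.5 48 -10.5
```

```text
t 20.95 pos [599.7 -33.6  47.7] yaw -10.46 pitch 0.04 roll -0.03 F [-0.8 -0.2 -0.2] w 26.9 q [-0.1   0.3   1.92  0.    0.92  1.66]
turn [-0.    -0.001  0.001] shift(now axes) [-0.4 -0.  -0.3] shift(goal axes) [-0.4 -0.  -0.3] len 0.6
```

Call:
{"op": "servo_tool", "data": {
  "targets": "0 0 0 0 0 1 20; 0 0 0 0 0 0 20; 0 0 0 0 0 0 20"
}}

```text
time: 21.2
tool_pos: [0.5999, -0.0337, 0.0472]
tcp_rot: [-3.128, 0.286, -0.001]
wrist_force: [-0.9, -0.0, -0.9]
width: 0.317
```

```bash
python3 go.py 599.3 -33.5 48 -10.5
python3 - <<'E'
from h import *
for i in range(4):
    read_camera("top"); print(bot.read_state()["wrist_force"].round(1))
E
```

```text
t 21.2 pos [599.9 -33.7  47.2] yaw -10.46 pitch 0.05 roll -0.02 F [-0.9 -0.  -0.9] w 27.1 q [-0.1   0.3   1.92  0.    0.92  1.66]
turn [-0.    -0.001  0.001] shift(now axes) [-0.6 -0.1 -0.8] shift(goal axes) [-0.6 -0.1 -0.8] len 1.0
[-1.1 -0.8  0.1]
[-0.8 -0.2  0. ]
[-0.2  0.6  1.4]
[-0.5  0.6  1.6]
```

Call:
{"op": "servo_tool", "data": {
  "targets": "0 0 0 0 0 0 32; 0 0 0 0 0 0 36; 0 0 0 0 0 0 42; 0 0 0 0 0 0 45; 0 0 0 0 0 0 45"
}}

```text
time: 21.82
tool_pos: [0.6004, -0.0336, 0.0472]
tcp_rot: [-3.128, 0.286, -0.003]
wrist_force: [-0.7, 0.8, 0.6]
width: 0.525
```

Call:
{"op": "servo_tool", "data": {
  "targets": "0 0 0 0 0 -8 45; 0 0 0 0 0 -15 45; 0 0 0 0 0 -20 45; 0 0 0 0 0 -20 45; 0 0 0 0 0 0 45"
}}

```text
time: 22.23
tool_pos: [0.5987, -0.0334, 0.1121]
tcp_rot: [-3.128, 0.286, 0.004]
wrist_force: [1.3, 0.5, 0.6]
width: 0.526
```

```bash
python3 go.py 599.5 -33.6 100 -10.5
python3 - <<'E'
from h import *
t=read_camera("top"); s=read_camera("side")
cv2.imwrite("pics/b5.png",np.hstack([cv2.resize(s["image"][150:250,210:310],(400,400),interpolation=cv2.INTER_CUBIC),cv2.resize(t["image"][130:220,225:315],(400,400),interpolation=cv2.INTER_CUBIC)])[:,:,::-1])
E
```

```text
t 22.23 pos [598.7 -33.4 112.1] yaw -10.45 pitch -0.16 roll -0.02 F [1.3 0.5 0.6] w 44.9 q [-0.1   0.23  1.88  0.    1.04  1.66]
turn [-0.     0.003  0.001] shift(now axes) [ 0.9  0.1 12.1] shift(goal axes) [ 0.9  0.1 12.1] len 12.2
```

View pics/b5.png

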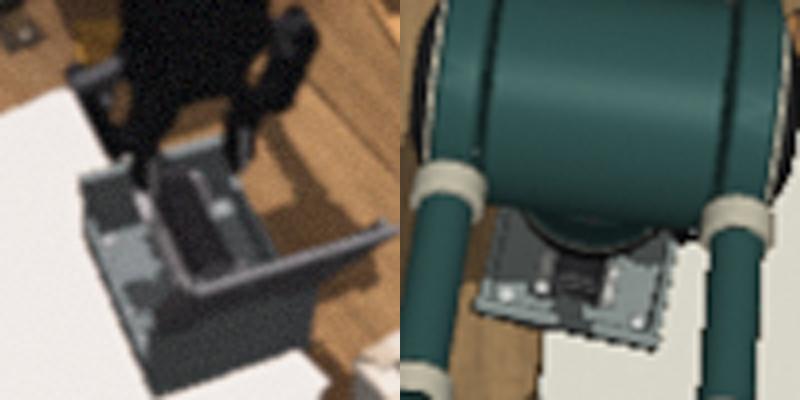

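Call:
{"op": "servo_tool", "data": {
  "targets": "0 0.003 0 0 0 -25 0; 0 0 0 -20 0 -15 0; 0 0 0 -25 0 0 0; 0 0 0 -25 0 0 0; 0 0 0 -25 0 0 0; 0 0 0 -25 0 0 0; 0 0 0 -20 0 0 0; 0 0 0 0 0 0 0"
}}

```text
time: 23.0
tool_pos: [0.4475, -0.0066, 0.1407]
tcp_rot: [-3.128, 0.287, 0.032]
wrist_force: [-0.1, 0.3, -0.8]
width: -0.002
```

```bash
python3 go.py 599.5 -33.6 140 -10.5
python3 - <<'E'
from h import *
t=read_camera("top"); s=read_camera("side")
cv2.imwrite("pics/b6.png",np.hstack([cv2.resize(s["image"][150:250,210:310],(400,400),interpolation=cv2.INTER_CUBIC),cv2.resize(t["image"][130:220,225:315],(400,400),interpolation=cv2.INTER_CUBIC)])[:,:,::-1])
cv2.imwrite("pics/b6t.png",cv2.resize(t["image"][140:215,230:310],(800,750)[:2] if 0 else (640,600),interpolation=cv2.INTER_CUBIC)[:,:,::-1])
E
```

```text
t 23.0 pos [447.5  -6.6 140.7] yaw -10.5 pitch -1.18 roll 0.1 F [-0.1  0.3 -0.8] w -0.2 q [-0.07 -0.08  2.15  0.    1.09  1.68]
turn [0.002 0.021 0.   ] shift(now axes) [154.3  -1.2  -2.5] shift(goal axes) [154.3  -1.2   0.7] len 154.3
```

View pics/b6.png

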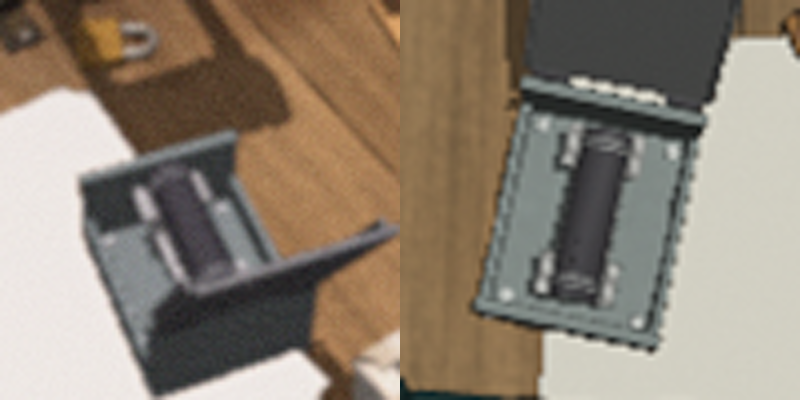

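View pics/b6t.png

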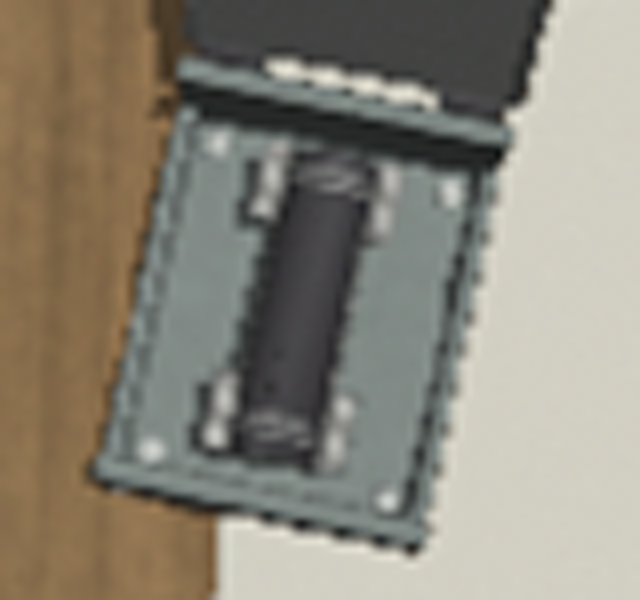

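Run:
```python
from h import *
c=read_camera("top"); im=c["image"]; hsv=cv2.cvtColor(im,cv2.COLOR_RGB2HSV)
m=np.zeros(im.shape[:2],np.uint8); r=hsv[155:202,255:281]; m[155:202,255:281]=((r[...,2]<95)).astype(np.uint8)
P=lambda x,y,z:onz(c,230+x/8-.45,140+y/8-.45,z)[:2]*1000
a=P(280,461,.066);b=P(337,153,.066);print(a,b,(a+b)/2,np.linalg.norm(a-b),np.degrees(np.arctan2(*((b-a)[::-1]))))
l=[P(200,452,.062),P(335,472,.062),P(250,155,.062),P(395,170,.062)]
q=np.mean(l,0);print("lands",q)
```

```text
[553.17994174 -27.87550495] [647.4497008  -43.15819404] [600.31482127 -35.5168495 ] 95.5005134044736 -9.208480679597079
lands [599.02245579 -31.48766943]
```

Call:
{"op": "servo_tool", "data": {
  "targets": "0 0.02 0 24 0 -3 0; 0 0 0 25 0 -1 0; 0 0 0 25 0 -1 0; 0 0 0 25 0 0 0; 0 0 0 25 0 0 0; 0 0 0 22 0 0 0; 0 0 0 0 0 0 0"
}}

```text
time: 23.73
tool_pos: [0.6106, -0.0371, 0.1447]
tcp_rot: [3.126, -0.289, 0.016]
wrist_force: [0.0, -0.4, -0.2]
width: 0.001
```

```bash
python3 go.py 600 -34 100 -10.5
```

```text
t 23.73 pos [610.6 -37.1 144.7] yaw -10.55 pitch 0.58 roll 0.07 F [ 0.  -0.4 -0.2] w 0.1 q [-0.1   0.21  1.84 -0.    1.09  1.66]
turn [ 0.001 -0.01  -0.001] shift(now axes) [-11.4  -1.1  44.6] shift(goal axes) [-10.9  -1.1  44.7] len 46.0
```

Call:
{"op": "servo_tool", "data": {
  "targets": "0.001 -0.01 -0.001 -11 -1 12 0; 0 0 0 0 0 14 0; 0 0 0 0 0 12 0; 0 0 0 0 0 0 0; 0 0 0 0 0 0 0"
}}

```text
time: 24.15
tool_pos: [0.5998, -0.0343, 0.1]
tcp_rot: [-3.128, 0.288, 0.009]
wrist_force: [-0.6, 0.4, -0.0]
width: -0.003
```

```bash
python3 go.py 600 -34 82 -10.5
```

```text
t 24.15 pos [599.8 -34.3 100. ] yaw -10.54 pitch -0.33 roll 0.02 F [-0.6  0.4 -0. ] w -0.2 q [-0.1   0.24  1.89  0.    1.02  1.66]
turn [ 0.     0.006 -0.001] shift(now axes) [ 0.3 -0.3 18. ] shift(goal axes) [ 0.2 -0.3 18. ] len 18.0
```

Call:
{"op": "servo_tool", "data": {
  "targets": "0 0.006 0 0 0 8 0; 0 0 0 0 0 8 0; 0 0 0 0 0 2 0; 0 0 0 0 0 0 0; 0 0 0 0 0 0 0"
}}

```text
time: 24.57
tool_pos: [0.5977, -0.0338, 0.0801]
tcp_rot: [3.128, -0.288, -0.001]
wrist_force: [0.2, -0.5, -0.3]
width: -0.003
```

```bash
python3 go.py 600 -34 79 -10.5
python3 - <<'E'
from h import *
s=read_camera("side");t=read_camera("top")
cv2.imwrite("pics/c1.png",np.hstack([cv2.resize(s["image"][150:250,210:310],(400,400),interpolation=cv2.INTER_CUBIC),cv2.resize(t["image"][130:220,225:315],(400,400),interpolation=cv2.INTER_CUBIC)])[:,:,::-1])
E
```

```text
t 24.57 pos [597.7 -33.8  80.1] yaw -10.52 pitch -0.03 roll 0.02 F [ 0.2 -0.5 -0.3] w -0.3 q [-0.1   0.26  1.91 -0.    0.98  1.66]
turn [ 0.     0.001 -0.   ] shift(now axes) [ 2.3 -0.2  1.1] shift(goal axes) [ 2.3 -0.2  1.1] len 2.6
```

View pics/c1.png

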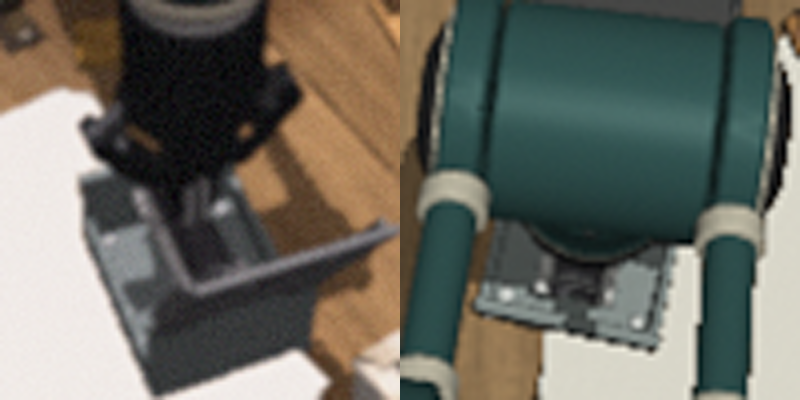

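Call:
{"op": "servo_tool", "data": {
  "targets": "0 0 0 2 0 0 0; 0 0 0 0 0 1.5 0; 0 0 0 0 0 1.5 0; 0 0 0 0 0 0 0; 0 0 0 0 0 0 0"
}}

```text
time: 25.08
tool_pos: [0.602, -0.0345, 0.0793]
tcp_rot: [3.128, -0.288, 0.006]
wrist_force: [1.2, 0.2, -0.4]
width: -0.0
```

```bash
python3 go.py 600 -34 74 -10.5
python3 - <<'E'
from h import *
print(np.mean([(read_camera("top"),bot.read_state()["wrist_force"])[1] for i in range(5)],0).round(1), bot.read_state()["tool_pos"])
E
```

```text
t 25.08 pos [602.  -34.5  79.3] yaw -10.52 pitch 0.23 roll 0.0 F [ 1.2  0.2 -0.4] w -0.0 q [-0.1   0.26  1.9  -0.    0.97  1.66]
turn [ 0.    -0.004 -0.   ] shift(now axes) [-2.1 -0.1  5.2] shift(goal axes) [-2.1 -0.1  5.3] len 5.7
[-0.1 -0.1 -0.2] [ 0.60191235 -0.03441438  0.0792055 ]
```

Call:
{"op": "servo_tool", "data": {
  "targets": "0 -0.004 0 -1.8 0 0 0; 0 0 0 0 0 2 0; 0 0 0 0 0 2 0; 0 0 0 0 0 0 0; 0 0 0 0 0 0 0"
}}

```text
time: 25.75
tool_pos: [0.6002, -0.0341, 0.0762]
tcp_rot: [-3.128, 0.288, 0.0]
wrist_force: [-1.8, 0.0, 3.7]
width: -0.001
```

```bash
python3 go.py 600 -34 74 -10.5
python3 - <<'E'
from h import *
print(np.mean([(read_camera("top"),bot.read_state()["wrist_force"])[1] for i in range(5)],0).round(1), bot.read_state()["tool_pos"])
E
```

```text
t 25.75 pos [600.2 -34.1  76.2] yaw -10.52 pitch -0.01 roll -0.0 F [-1.8  0.   3.7] w -0.1 q [-0.1   0.27  1.91  0.    0.97  1.66]
turn [-0.  0. -0.] shift(now axes) [-0.2 -0.   2.2] shift(goal axes) [-0.2 -0.   2.2] len 2.2
[-1.7  0.   3.7] [ 0.60022893 -0.03408455  0.07605027]
```

Call:
{"op": "servo_tool", "data": {
  "targets": "0 0 0 0 0 1.8 0; 0 0 0 0 0 1.8 0; 0 0 0 0 0 0 0; 0 0 0 0 0 0 0"
}}

```text
time: 26.33
tool_pos: [0.6003, -0.0341, 0.0732]
tcp_rot: [-3.128, 0.288, -0.0]
wrist_force: [-2.6, 0.0, 5.6]
width: -0.001
```

```bash
python3 go.py 600 -34 74 -10.5
python3 - <<'E'
from h import *
print(np.mean([(read_camera("top"),bot.read_state()["wrist_force"])[1] for i in range(5)],0).round(1), bot.read_state()["tool_pos"])
E
```

```text
t 26.33 pos [600.3 -34.1  73.2] yaw -10.52 pitch 0.01 roll -0.0 F [-2.6  0.   5.6] w -0.1 q [-0.1   0.27  1.91  0.    0.96  1.66]
turn [-0. -0. -0.] shift(now axes) [-0.3 -0.  -0.8] shift(goal axes) [-0.3 -0.  -0.8] len 0.9
[-2.4  0.6  5.9] [ 0.60030781 -0.0340743   0.0732355 ]
```

Call:
{"op": "servo_tool", "data": {
  "targets": "0 0 0 -0.5 0 0 0; 0 0 0 0 0 0 0; 0 0 0 0 0 0 0"
}}

```text
time: 26.83
tool_pos: [0.6003, -0.0341, 0.074]
tcp_rot: [3.128, -0.288, 0.002]
wrist_force: [-2.4, 0.1, 6.0]
width: -0.0
```

```bash
python3 go.py 600 -34 74 -10.5
python3 - <<'E'
from h import *
print(np.mean([(read_camera("top"),bot.read_state()["wrist_force"])[1] for i in range(5)],0).round(1), bot.read_state()["tool_pos"])
s=read_camera("side");t=read_camera("top")
cv2.imwrite("pics/c2.png",np.hstack([cv2.resize(s["image"][150:250,210:310],(400,400),interpolation=cv2.INTER_CUBIC),cv2.resize(t["image"][130:220,225:315],(400,400),interpolation=cv2.INTER_CUBIC)])[:,:,::-1])
cv2.imwrite("pics/c2t.png",np.hstack([s["image"],t["image"]])[:,:,::-1][:, :, :] if 0 else cv2.resize(np.hstack([s["image"],t["image"]]),(800,300))[:,:,::-1])
E
```

```text
t 26.83 pos [600.3 -34.1  74. ] yaw -10.51 pitch 0.07 roll -0.0 F [-2.4  0.1  6. ] w -0.0 q [-0.1   0.27  1.91 -0.    0.96  1.66]
turn [-0.    -0.001 -0.   ] shift(now axes) [-0.3 -0.   0. ] shift(goal axes) [-0.3 -0.   0. ] len 0.3
[-2.5  0.5  4.9] [ 0.60031058 -0.03407117  0.07393999]
```

View pics/c2.png

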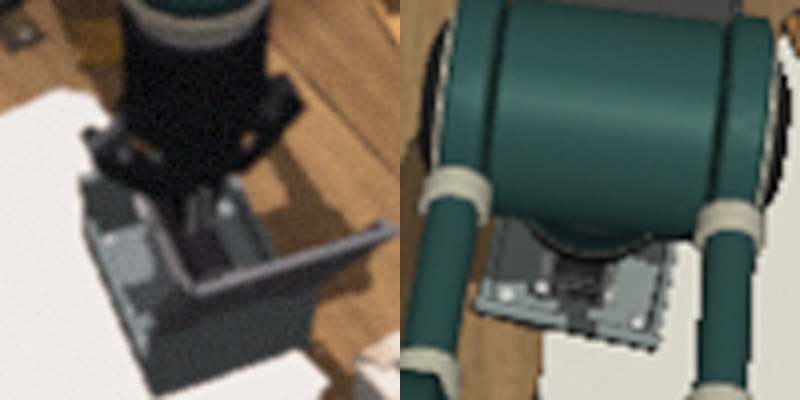

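View pics/c2t.png

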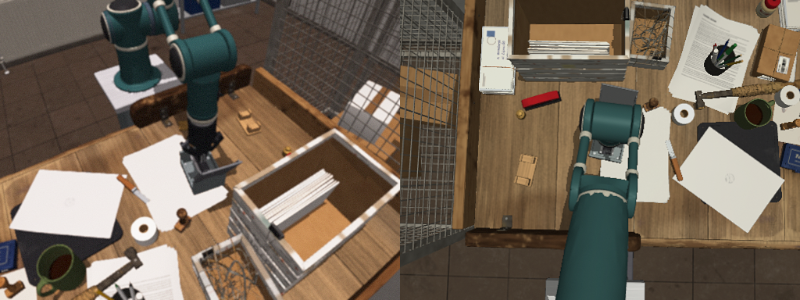

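Run:
```python
from h import *
st=bot.read_state(); print(st["time"],st["wrist_force"],st["tool_pos"],abs(st["joint_vel"]).max())
print(finish_job())
```

```text
27.1833 [-2.46244694 -0.5390136   4.87024115] [ 0.6003172 -0.0340621  0.073935 ] 0.001771714739878478
the job is handed in; nothing more can be done
None
```

I carried out all the steps in the order you asked and handed the job in at 27.2 s of the 72 s allowed. No verdict was reported.

- **Cover:** I pried it up with the blade and swung it back past upright. It stands at about 2.05 rad, worked out from where the blade tip ended. The gripper never touched it.
- **Pry tool:** I laid it down at its original spot. The last pictures show it lying there.
- **Lens:** I took it from its rest, placed it in the V and let it go so it could settle. I then pressed it down from above with the closed fingertips, which are still pressing.
- **Bystanders:** In the last pictures the ones in view look to be where they were. The arm hides part of the worktop, including the padlock in the overhead view.

**Last checks**
- **Press:** The push is about 4.9 N downward, with the fingertips at z = 74 mm. The lens top should be at 78 mm when the cradle is up, so the height puts the sink at about 4 mm. The force and spring rate put it at about 3.4 mm. This suggests the lens bears on both flanks, though I could not see that directly.
- **Centring:** The overhead picture, taken just before pressing, put the lens centre 1–4 mm from the centre of the lands (about 1 mm lengthwise and up to 4 mm crosswise). The crosswise figure is probably pixel error, because the lens looked level in the V. While pressing, I could see only the near end of the lens, and it was still in place.
- **Side load:** A steady sideways friction force of about 2.4 N remains along the lens. Backing the tool off 0.5 mm did not relieve it, but nothing was moving.

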